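# Pack up the test plates and sample cups

### The job

Pack up the plate rack and its sample cups. Stand the loose plate in front of the leaning row in the rack, push the whole row upright and tight against the backstop and square its ends up against the side fence; only then lift the latch bar by its thumb tab, bring the gate fully home and let the bar drop in behind the striker post. Also nest every loose cup that is there into the one in the cup stand, one straight stack fully seated, and leave the pressure gauge beside the loose plate and the marker pen where they are.

Things in the scene. Friction and masses are not known exactly. Their poses are not given: they have to be found in the camera images.
- rack: Plate rack, fixed: grey slab 242 x 225 mm, 8 mm thick; its top is the floor the plates stand on. Origin on the bench, below the corner where the backstop face (x = 0) and the fence face (y = 0) meet. x along the row towards the backstop (away from the robot), y along the plates towards the fence (robot's left), z up. Slab: x -228 to 14, y -145 to 80 mm. The row is open towards -y.
- backstop (a point): Centre of the face of the backstop, an upright grey wall at rack x = 0, 12 mm thick, rack y -96 to 0, top 76 mm above the bench. Plates pushed near their feet slide right up to it; pushed at the top they only tilt, and rock back a few mm off it when let go. Axes as the rack's.
- fence (a point): Centre of the face of the side fence, a low grey wall at rack y = 0, 8 mm thick, rack x -49 to -1, top 53 mm above the bench. Axes as the rack's.
- striker (a point): Top centre of the fixed striker post, the catch of the latch: rack x -28 to -16, y 43 to 57, top 37 mm above the bench. Axes as the rack's.
- gate (a joint): Sliding gate, in m: 0 = fully home (hard stop), grows to 0.115 towards -x of the rack. An aluminium crossbar across the row (rack y -115 to 40, z 14 to 44, 12 mm thick; face towards the plates at rack x = -54 mm minus this value) on a carriage that slides on a rail at rack y = 50 mm; about 1.5 N of friction, stays where it is left.
- latch (a joint): Pivoting latch bar, angle in rad: 0 = level, resting on its stop; grows as the nose lifts, to 0.7; falls by its weight. 12 mm wide, along rack x at y = 50. Pivot on the gate's carriage at rack x = -85 mm minus the gate value, z = 45; it points to the backstop. The hook at its nose, 74 to 84 mm ahead of the pivot, hangs to z = 26.
- latch_tab (a point): Centre of the thumb tab on the latch bar: upright steel fin 10 mm thick (rack y), 24 mm long (rack x), top 15 mm above this point, bar 14 mm below it. 55 mm ahead of the pivot, 20 mm above it (bar level: rack x = -30 mm minus the gate value, y 50, z 65). Pinched by it, the bar lifts and the gate comes along.
- latch_hook (a point): Middle of the underside of the hook. With the bar down it butts on the striker post with the gate 24 mm short of home; with the bar lifted 0.16 rad or more (0.3 is comfortable) it passes over; with the gate within 5 mm of home it drops in behind the post and holds the gate.
- stand: Cup stand, fixed: a flat grey disc 84 mm across, 8 mm high, with a low ring (54 mm across, 6 mm high) in which the bottom cup stands. Origin at the centre of its underside.
- plate_0_c (a point): Centre of aluminium plate 0: 12 x 100 x 70 mm along its x, y, z, about 0.2 kg, slippery (friction about 0.35). At the start it leans in the rack, top towards the backstop, 20 degrees or more from upright, 5 to 28 mm off the fence; plate 0 is next to the backstop, plate 2 the front one. Squared up, its centre is at rack x = -6, y = -50, z = 43 mm.
- plate_1_c (a point): Centre of aluminium plate 1: 12 x 100 x 70 mm along its x, y, z, about 0.2 kg, slippery (friction about 0.35). At the start it leans in the rack, top towards the backstop, 20 degrees or more from upright, 5 to 28 mm off the fence; plate 0 is next to the backstop, plate 2 the front one. Squared up, its centre is at rack x = -18, y = -50, z = 43 mm.
- plate_2_c (a point): Centre of aluminium plate 2: 12 x 100 x 70 mm along its x, y, z, about 0.2 kg, slippery (friction about 0.35). At the start it leans in the rack, top towards the backstop, 20 degrees or more from upright, 5 to 28 mm off the fence; plate 0 is next to the backstop, plate 2 the front one. Squared up, its centre is at rack x = -30, y = -50, z = 43 mm.
- plate_3_c (a point): Centre of aluminium plate 3: 12 x 100 x 70 mm along its x, y, z, about 0.2 kg, slippery (friction about 0.35). At the start it stands alone and upright on the bench, its broad faces towards and away from the robot; it belongs in front of plate 2. Squared up, its centre is at rack x = -42, y = -50, z = 43 mm.
- cup_0_c (a point): The bottom cup, standing in the stand. This point is its centre, 25 mm above its foot; z up. All cups alike: steel, 50 mm high, 80 g; foot 38 mm across, tapering to 53 mm at 32 mm height, then a collar 64 mm across up to the rim; mouth 56 mm across. Nested, the collar rests on the rim below, 18 mm higher per cup.
- cup_1_c (a point): Sample cup 1, upright on the bench (may be absent). This point is its centre, 25 mm above its foot; z up. All cups alike: steel, 50 mm high, 80 g; foot 38 mm across, tapering to 53 mm at 32 mm height, then a collar 64 mm across up to the rim; mouth 56 mm across. Nested, the collar rests on the rim below, 18 mm higher per cup.
- cup_2_c (a point): Sample cup 2, upright on the bench (may be absent). This point is its centre, 25 mm above its foot; z up. All cups alike: steel, 50 mm high, 80 g; foot 38 mm across, tapering to 53 mm at 32 mm height, then a collar 64 mm across up to the rim; mouth 56 mm across. Nested, the collar rests on the rim below, 18 mm higher per cup.
- cup_3_c (a point): Sample cup 3, upright on the bench (may be absent). This point is its centre, 25 mm above its foot; z up. All cups alike: steel, 50 mm high, 80 g; foot 38 mm across, tapering to 53 mm at 32 mm height, then a collar 64 mm across up to the rim; mouth 56 mm across. Nested, the collar rests on the rim below, 18 mm higher per cup.
- cup_4_c (a point): Sample cup 4, upright on the bench (may be absent). This point is its centre, 25 mm above its foot; z up. All cups alike: steel, 50 mm high, 80 g; foot 38 mm across, tapering to 53 mm at 32 mm height, then a collar 64 mm across up to the rim; mouth 56 mm across. Nested, the collar rests on the rim below, 18 mm higher per cup.
- test_gauge: Bystander: round pressure gauge with a short brass stem, lying face up on the bench, 105 x 68 x 32 mm.
- pen_2: Bystander: red and white marker pen lying on the bench near its front edge, 135 mm long.
Mind the look-alikes: they are no part of the job. Leave any orange look-alike of the part that bears plate_2_c alone.

How it is judged:
By the outcome, as a careful person would: the job done as asked, in the order asked, and still so for the second after the job is handed in, with the robot touching nothing.
Of cup_1, cup_2, cup_3, cup_4 only 3 to 4 are there at a start; the rules pass over those that are not, and their reading is None.
At some moment in a run one of cup_1, cup_2, cup_3, cup_4 may be knocked a few centimetres aside while the robot is not near it.
Once in a run the grip may slacken for a moment while it holds something.
It also fails if it takes over 192 s, if anything falls off the work surface, if the arm or the gripper's body presses on something with over 40 N, if the wrist force passes 120 N, or if a joint passes its speed limit or range.

### The arm

A 7-joint arm with a two-finger parallel gripper is mounted at the origin on a cart in front of the work surface, level with it; the furniture and walls round the work are solid. World frame = base frame: x ahead of the robot, y to its left, z up, the work surface at z = 0. Lengths are in m, angles in rad, forces in N, time in s.
With the tool pointing down it reaches from about 0.35 to 0.9 m from the base axis. Payload 19.9 kg.
Tool frame: the origin (TCP) lies at the centre of the arm's flange, where the gripper is bolted on; the fingertips stand 173 mm ahead of it and the grasp point (between the pads) lies 155 mm ahead of it; z points along the fingers, y is the line along which they close (so a half turn about z gives the same grasp; the last joint's range is limited). The gripper opens to 85 mm and grips with 20 to 120 N. Pads are 22 mm wide; open, the fingers measure 114 mm over their backs; the gripper's body (76 mm by 85 mm) begins 54 mm behind the grasp point. The pads swing forward as they close: fully open they stand 13 mm farther back than shut.
Start: joints at [-1.252, 0.417, -0.01, 1.614, 0.005, 1.111, -0.053], TCP at [0.221, 0.585, 0.405] pointing down, gripper open.
Joint ranges: [-2.81, 2.81], [-0.39, 2.02], [-1.27, 1.25], [0.06, 2.57], [-1.19, 4.33], [0.19, 2], [-2.82, 2.82]. Speed limits (rad/s): [1.89, 1.89, 2.39, 2.39, 3.01, 3.01, 3.01].

### API

Orientations are given as a unit quaternion [x, y, z, w].
In Python, from plant import read_state, snapshot, sign_off gives the robot as it stands.
- The arm moves only by the tool step_arm, never from a script. Its argument "increments" is one flat list of numbers, 6 for each row, row after row: the shift along the tool's x, y, z in m, then the turn, a rotation vector about the tool's x, y, z in degrees. A call has exactly 5 rows; each row is the pose to reach, as a shift and turn from the pose commanded when the call began, along the tool's axes at that moment; what a row does not reach only later rows make up. A row lasts 1/12 s, in which the tool goes at most 41.7 mm and 7.16 degrees, less where a joint would pass 70% of its speed; a pose out of reach is approached as far as the arm can. A call with a gripper value outside its range is refused whole. "grip" is the closure, from 0 (fully open) to 1 (shut), set as the call begins (left out, the last holds). The fingers move at their own pace and stop on an object; the grip force is fixed at half the most. Time passes only in rows, so rows that repeat a pose let the fingers close, or fill a call up. It gives the time, the measured TCP pose, the force, the opening and the grip force at its end, in the units of the state.
- read_state(): the state, without advancing time (a new reading comes with each control period).
- snapshot(name): name is "scene" or "top" or "wrist"; returns a dict with "image" (480x640x3 uint8, blue, green, red), "range_z" (480x640 float32, m along the optical axis (not along the pixel's ray), 0 where there is no reading), "fx", "fy", "cx", "cy" (pixels), "extrinsics" (4x4, takes a point from world to camera coordinates). Camera axes: x right, y up, looking along -z (the intrinsics and any distortion apply to the point x, -y, -z); pixel columns grow to the right and rows downward; lengths in m; the calibration is good to about 2 mm. A picture is of the moment at which its call begins.
- sign_off(): hands the job in; it is judged then, once.
The state is a dict: "clock": time; "joints": joint angles; "joint_velocities": joint speeds; "joint_torque": joint torques, N m; "tcp_pos": TCP position; "tool_rot": TCP orientation; "wrist_force": force on the tool from outside, world axes, zero at the start; "ft_torque": the same for the moment, N m; "width": finger opening in m; "grasp_force": force on a finger pad.
Only numpy, scipy, OpenCV 4.12 (cv2) and the standard library are available. Lean on these libraries where they do the work, as an engineer would, in place of code of your own. Each camera call takes 0.05 s, during which the arm holds its last target. There are 200 camera calls.

## Working session

There is one attempt and no reset: what is moved stays moved. The work goes in short steps, Python scripts to look and compute and a tool call to move; the robot and the scene stay as the last step left them, time stands still between calls to the robot, and variables do not carry over. Pictures are saved under pics/ and viewed, at most 14 in all, crops included, and the job is handed in when it is done.

Besides the shell and the picture viewer there is one more tool, called after "Call:" by a JSON object that holds its "api" and its "payload", one argument or row to a line. step_arm: Moves the arm, as the interface text tells. Its arguments: {"type":"object","properties":{"increments":{"type":"array"},"grip":{"type":"number"}},"required":["increments"]}

```bash
ls; mkdir -p pics
cat > h.py <<'E'
import numpy as np, cv2
from scipy.spatial.transform import Rotation as R
from plant import read_state, snapshot, sign_off
def cloud(s):
    z=s["range_z"]; v,u=np.mgrid[0:480,0:640]
    P=np.stack([(u-s["cx"])/s["fx"]*z,-(v-s["cy"])/s["fy"]*z,-z,np.ones_like(z)],-1)
    W=P@np.linalg.inv(s["extrinsics"]).T
    W=W[...,:3]; W[z<=0]=np.nan
    return W
def save(s,n): cv2.imwrite(f"pics/{n}.png",s["image"])
E
python3 - <<'E'
from h import *
for n in ["scene","top","wrist"]:
    s=snapshot(n); save(s,n+"0"); np.savez(f"{n}0.npz",**s)
    W=cloud(s); print(n,s["fx"],s["cx"],[k for k in s], np.isfinite(W[...,2]).mean(), np.linalg.inv(s["extrinsics"])[:3].round(3).tolist())
print(read_state())
E
```

```text
pics
scene 617.962850467099 328.11690237919584 ['image', 'range_z', 'fx', 'fy', 'cx', 'cy', 'extrinsics'] 0.9960774739583333 [[0.603, 0.38, -0.701, -0.55], [-0.797, 0.309, -0.519, -0.628], [0.02, 0.872, 0.489, 0.835]]
top 583.055984544869 325.10845703654985 ['image', 'range_z', 'fx', 'fy', 'cx', 'cy', 'extrinsics'] 0.9958561197916667 [[0.013, 0.991, -0.137, 0.401], [-1.0, 0.016, 0.022, 0.193], [0.024, 0.136, 0.99, 1.157]]
wrist 429.642555175585 312.06830845157583 ['image', 'range_z', 'fx', 'fy', 'cx', 'cy', 'extrinsics'] 0.995888671875 [[0.352, -0.887, -0.299, 0.144], [0.936, 0.333, 0.113, 0.614], [-0.001, -0.319, 0.948, 0.373]]
{'clock': 0.15, 'joints': array([-1.25147984,  0.41783989, -0.0103036 ,  1.61401402,  0.00471505,
        1.11070945, -0.05296894]), 'joint_velocities': array([ 0.00062194, -0.00076666, -0.00175216, -0.00374326, -0.0016499 ,
       -0.00116839, -0.00022076]), 'joint_torque': array([ 1.85866498e-03, -8.64745331e+01,  6.79494180e-01, -4.35054302e+01,
        1.91436172e-02,  5.71033612e-03,  5.80526535e-05]), 'tcp_pos': array([0.22060942, 0.58466642, 0.40421121]), 'tool_rot': array([ 1.79408627e-01,  9.83774527e-01, -4.72153297e-04, -3.94365037e-05]), 'wrist_force': array([-0.38705758,  0.36910448,  0.2661715 ]), 'ft_torque': array([0.00804146, 0.01679873, 0.00593494]), 'grasp_force': 0.0, 'width': 0.08532302524956048}
```

View pics/top0.png

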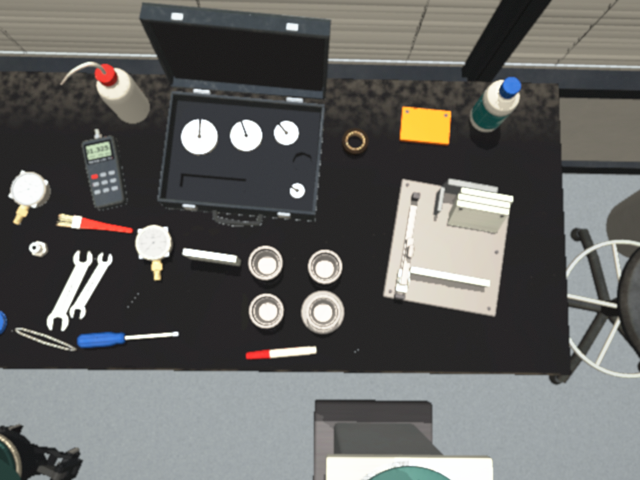

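View pics/scene0.png

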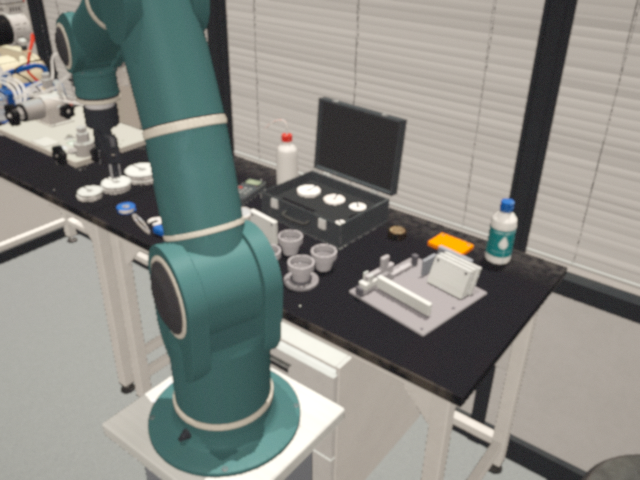

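Top view: rack at (447,246), leaning plates at (482,208), gate bar at (450,278), stand with cup at (322,311), three loose cups at (265,264), (266,311) and (325,267). The loose plate is at (211,257), the gauge to its left at (154,243), the pen at (280,353), and the orange look-alike at (425,126), which stays untouched.

Run:
```python
from h import *
s=dict(np.load("top0.npz")); W=cloud(s); im=s["image"]; z=W[...,2]
hsv=cv2.cvtColor(im,cv2.COLOR_BGR2HSV)
print("bench z",np.nanmedian(z[320:350,350:380]), np.nanmedian(z[220:250,340:375]))
# slab
m=np.zeros((480,640),bool); m[170:325,375:520]=1
sl=m&(hsv[...,2]>90)
print("slab z",np.nanpercentile(z[sl],[5,30,50,70]))
# ray cast on z=8mm: slab mask contour hull
Ei=np.linalg.inv(s["extrinsics"])
def cast(uv,h):
    uv=np.atleast_2d(uv).astype(float)
    d=np.stack([(uv[:,0]-s["cx"])/s["fx"],-(uv[:,1]-s["cy"])/s["fy"],-np.ones(len(uv))],-1)@Ei[:3,:3].T
    o=Ei[:3,3]; return o+d*((h-o[2])/d[:,2])[:,None]
low=sl&(z<0.016)&(z>0.0)
P=cast(np.argwhere(low)[:,::-1],0.008)[:,:2]
r=cv2.minAreaRect((P*1000).astype(np.float32)); print("rect",r,cv2.boxPoints(r).round(1).tolist())
# cups
for (u,v) in [(265,264),(266,311),(325,267),(322,311)]:
    mm=np.zeros_like(m); mm[v-26:v+27,u-26:u+27]=1
    q=mm&(z>0.03); zz=np.nanpercentile(z[q],80)
    mk=(mm&(z>zz-0.006)).astype(np.uint8); c=max(cv2.findContours(mk,0,1)[0],key=cv2.contourArea)
    (cu,cv_),rad=cv2.minEnclosingCircle(c); p=cast([cu,cv_],zz)[0]; print("cup",p.round(4),"rim z",zz.round(4),"diam",2*rad/s["fx"]*(1.157-zz))
# loose plate
mm=np.zeros_like(m); mm[235:280,170:245]=1
mk=mm&(z>0.06); P=cast(np.argwhere(mk)[:,::-1],0.070)[:,:2]
print("plate",np.nanmedian(z[mk]),cv2.minAreaRect((P*1000).astype(np.float32)))
print("gauge",W[243,154])
cv2.imwrite("pics/rackcrop.png",cv2.resize(im[170:325,375:525],None,fx=4,fy=3.8,interpolation=cv2.INTER_CUBIC))
```

```text
bench z -0.001229159663005186 -0.0011637027790128984
slab z [0.00388772 0.0070686  0.0087993  0.01290592]
rect ((565.159423828125, -81.71009826660156), (230.265625, 262.29888916015625), 80.490234375) [[416.79998779296875, -173.60000610351562], [675.5, -216.89999389648438], [713.5, 10.199999809265137], [454.79998779296875, 53.5]]
cup [0.5147 0.2806 0.0501] rim z 0.0501 diam 0.06353230344143154
cup [0.4237 0.2767 0.0502] rim z 0.0502 diam 0.06438353948875267
cup [0.509  0.1671 0.0501] rim z 0.0501 diam 0.06319553366182387
cup [0.423  0.1697 0.0581] rim z 0.0581 diam 0.06398379510260171
plate 0.06935362606632056 ((524.5415649414062, 383.19549560546875), (100.34271240234375, 12.984199523925781), 82.71669006347656)
gauge [0.55042834 0.49840408 0.03113928]
```

View pics/rackcrop.png

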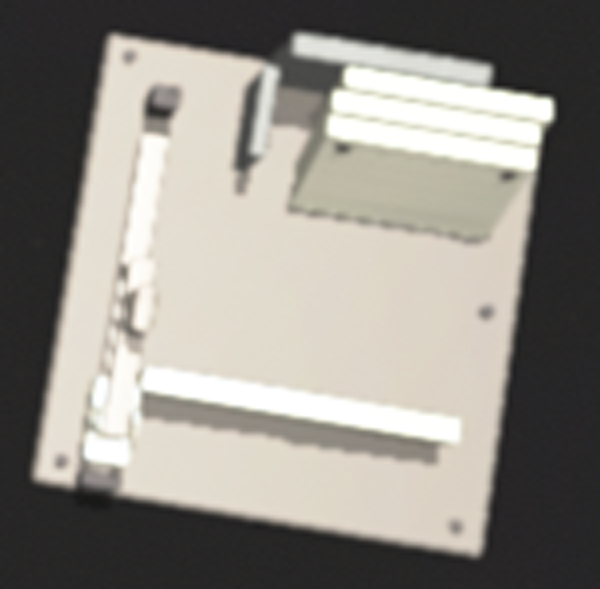

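```bash
cat >> h.py <<'E'
def caster(s):
    Ei=np.linalg.inv(s["extrinsics"])
    def cast(uv,h):
        uv=np.atleast_2d(uv).astype(float)
        d=np.stack([(uv[:,0]-s["cx"])/s["fx"],-(uv[:,1]-s["cy"])/s["fy"],-np.ones(len(uv))],-1)@Ei[:3,:3].T
        o=Ei[:3,3]; return o+d*((h-o[2])/d[:,2])[:,None]
    return cast
E
python3 - <<'E'
from h import *
s=dict(np.load("top0.npz")); W=cloud(s); im=s["image"]; cast=caster(s)
g=cv2.cvtColor(im,cv2.COLOR_BGR2GRAY).astype(float)
def edge(p0,p1,n=60):
    # subpixel edges across a line p0-p1 (dark outside)
    p0,p1=np.array(p0,float),np.array(p1,float); t=(p1-p0)/np.linalg.norm(p1-p0); nn=np.array([-t[1],t[0]]); out=[]
    for a in np.linspace(.08,.92,n):
        q=p0+(p1-p0)*a; k=np.arange(-6,6.01,.25); pts=(q+k[:,None]*nn).astype(np.float32)
        v=cv2.remap(g.astype(np.float32),pts[:,0].reshape(1,-1),pts[:,1].reshape(1,-1),1)[0]
        d=np.abs(np.gradient(cv2.GaussianBlur(v.reshape(1,-1),(0,0),2)[0])); out.append(pts[d.argmax()])
    w=cast(np.array(out),0.008)[:,:2]
    l=cv2.fitLine(w.astype(np.float32).reshape(-1,1,2),cv2.DIST_HUBER,0,.01,.01).ravel(); return l
TL,BL,BR,TR=(402,179.2),(383.75,297.5),(495.5,316),(511,222)
L=edge(TL,BL); B=edge(BL,BR); Rr=edge(BR,TR)
for n,l in (("L",L),("B",B),("R",Rr)): print(n,l[2:],np.degrees(np.arctan2(l[1],l[0])))
def inter(a,b):
    t=np.linalg.solve(np.array([[a[0],-b[0]],[a[1],-b[1]]]),b[2:]-a[2:]); return a[2:]+t[0]*a[:2]
c1,c2=inter(L,B),inter(B,Rr); print(c1,c2,np.linalg.norm(c1-c2))
dy=(c1-c2)/np.linalg.norm(c1-c2); yaw=np.arctan2(-dy[0],dy[1]); print("yaw",np.degrees(yaw))
yaw=np.mean([yaw]+[((np.arctan2(l[1],l[0])+np.pi/2)%np.pi)-np.pi/2 for l in (L,Rr)]);print("mean",np.degrees(yaw))
ex=np.array([np.cos(yaw),np.sin(yaw)]); ey=np.array([-ex[1],ex[0]])
mid=(c1+c2)/2; O=mid+.228*ex-(-.0325)*ey; print("O",O)
np.savez("rack.npz",O=O,yaw=yaw)
Q=np.stack([(W[...,:2]-O)@ex,(W[...,:2]-O)@ey,W[...,2]+.0012],-1)*1000
def rep(n,m): print(n,m.sum(),np.nanpercentile(Q[m],[2,10,50,90,98],axis=0).round(1).tolist())
x,y,z=Q[...,0],Q[...,1],Q[...,2]
inr=(x>-240)&(x<30)&(y>-150)&(y<85)
rep("bar",inr&(x<-120)&(y<30)&(z>35)&(z<60))
rep("tabtop",inr&(y>40)&(y<60)&(z>65))
rep("platetop",inr&(x>-80)&(y<-5)&(z>70))
rep("plateall",inr&(x>-110)&(y<-5)&(z>14))
for h in (15,25,35,45,55,65): 
    m=inr&(x>-110)&(y<-30)&(y>-80)&(abs(z-h)<4); print(h,np.nanmedian(x[m]).round(1),m.sum())
rep("fence",inr&(abs(y)<12)&(z>48)&(z<58)&(x<5))
st=read_state(); print(st["tcp_pos"],R.from_quat(st["tool_rot"]).as_matrix().round(3).tolist())
E
```

```text
L [0.57128716 0.03300338] -9.257473
B [ 0.43293732 -0.08537836] 80.647644
R [ 0.51337737 -0.18533245] -9.290268
[0.45554128 0.05186929] [ 0.41901758 -0.1698969 ] 0.2247537
yaw -9.352351
mean -9.300031
O [ 0.66753465 -0.0637868 ]
bar 498 [[-174.9, -111.5, 37.5], [-174.4, -100.4, 41.3], [-169.5, -42.6, 44.7], [-164.3, 14.9, 47.5], [-163.1, 26.6, 49.1]]
tabtop 82 [[-150.7, 44.4, 67.5], [-149.5, 45.5, 71.1], [-140.2, 50.4, 79.3], [-129.8, 53.9, 83.2], [-127.5, 54.4, 83.5]]
platetop 1399 [[-39.3, -122.1, 70.8], [-36.2, -111.8, 72.5], [-14.6, -68.8, 75.8], [6.4, -29.6, 79.1], [10.9, -12.9, 80.7]]
plateall 2516 [[-61.9, -121.7, 16.9], [-56.3, -111.7, 27.2], [-30.6, -66.4, 72.5], [2.0, -25.3, 78.1], [10.1, -12.3, 80.1]]
15 -75.9 143
25 -58.6 66
35 -54.5 70
45 -49.9 71
55 -45.8 72
65 -41.4 71
fence 127 [[-174.5, -9.5, 48.1], [-46.4, -1.7, 48.8], [-23.9, 3.3, 52.8], [-1.4, 6.8, 55.6], [1.9, 7.6, 56.5]]
[0.22060942 0.58466642 0.40421121] [[-0.936, 0.353, -0.0], [0.353, 0.936, -0.001], [-0.0, -0.001, -1.0]]
```

```bash
cat >> h.py <<'E'
r_=np.load("rack.npz"); O=r_["O"]; YAW=float(r_["yaw"])
def rack2w(x,y): # mm -> world m
    c,s=np.cos(YAW),np.sin(YAW); return O+np.array([c*x-s*y,s*x+c*y])/1000
def w2rack(p):
    c,s=np.cos(YAW),np.sin(YAW); d=(np.asarray(p)[:2]-O)*1000; return np.array([c*d[0]+s*d[1],-s*d[0]+c*d[1]])
def pose(a): # tool down, tool x at world angle a deg
    a=np.radians(a); return R.from_matrix(np.array([[np.cos(a),np.sin(a),0],[np.sin(a),-np.cos(a),0],[0,0,-1]]))
def plan(targets,start=None):
    """targets: list of (x,y,z,angle); prints delta in tool axes of each leg: mm and deg"""
    st=read_state()
    p,q=(st["tcp_pos"],R.from_quat(st["tool_rot"])) if start is None else (np.array(start[:3]),pose(start[3]))
    print("t",round(st["clock"],2),"at",p.round(4),"ang",np.degrees(np.arctan2(*q.as_matrix()[[1,0],0])).round(2),"F",st["wrist_force"].round(1),"w",round(st["width"],4),"gf",round(st["grasp_force"],1))
    for t in targets:
        d=q.inv().apply(np.array(t[:3])-p)*1000; r=(q.inv()*pose(t[3])).as_rotvec(degrees=True)
        print("  ->",d.round(1).tolist(),r.round(1).tolist()); p,q=np.array(t[:3]),pose(t[3])
E
python3 - <<'E'
from h import *
plan([(.29,.52,.38,134),(.42,.44,.33,108),(.5245,.3832,.30,82.7),(.5245,.3832,.215,82.7)])
E
```

```text
t 0.15 at [0.2206 0.5847 0.4042] ang 159.33 F [-0.4  0.4  0.3] w 0.0853 gf 0.0
  -> [-87.7, -36.0, 24.3] [-0.1, 0.0, 25.3]
  -> [-147.9, 37.9, 50.0] [0.0, 0.0, 26.0]
  -> [-86.3, 81.8, 30.0] [0.0, 0.0, 25.3]
  -> [0.0, 0.0, 85.0] [0.0, 0.0, 0.0]
```

Call:
{"api": "step_arm", "payload": {
  "increments": [-0.0176, -0.0072, 0.0048, 0, 0, 5, -0.0352, -0.0144, 0.0096, 0, 0, 10, -0.0528, -0.0216, 0.0144, 0, 0, 15, -0.0704, -0.0288, 0.0192, 0, 0, 20, -0.088, -0.036, 0.024, 0, 0, 25],
  "grip": 0.4
}}

```text
clock: 0.57
tcp_pos: [0.2908, 0.5193, 0.3802]
tool_rot: [0.39, 0.921, -0.0, 0.0]
wrist_force: [0.2, -0.6, 0.2]
width: 0.0517
grasp_force: 0.0
```

Call:
{"api": "step_arm", "payload": {
  "increments": [-0.03, 0.0076, 0.01, 0, 0, 5.2, -0.06, 0.0152, 0.02, 0, 0, 10.4, -0.09, 0.0228, 0.03, 0, 0, 15.6, -0.12, 0.0304, 0.04, 0, 0, 20.8, -0.148, 0.038, 0.05, 0, 0, 26]
}}

```text
clock: 0.98
tcp_pos: [0.4222, 0.4394, 0.3301]
tool_rot: [0.587, 0.809, -0.0, 0.0]
wrist_force: [0.3, -0.1, -0.2]
width: 0.051
grasp_force: 0.0
```

Call:
{"api": "step_arm", "payload": {
  "increments": [-0.0175, 0.0165, 0.006, 0, 0, 5, -0.035, 0.033, 0.012, 0, 0, 10, -0.0525, 0.0495, 0.018, 0, 0, 15, -0.07, 0.066, 0.024, 0, 0, 20, -0.086, 0.082, 0.03, 0, 0, 25]
}}

```text
clock: 1.4
tcp_pos: [0.5268, 0.3839, 0.3002]
tool_rot: [0.749, 0.663, -0.0, 0.0]
wrist_force: [-0.7, 0.4, 0.2]
width: 0.0512
grasp_force: 0.0
```

Run:
```python
from h import *
plan([(.5245,.3832,.30,82.7),(.5245,.3832,.215,82.7)])
s=snapshot("wrist"); save(s,"w1"); W=cloud(s)
z=W[...,2]; m=(abs(z-.069)<.012)&(abs(W[...,0]-.5245)<.04)&(abs(W[...,1]-.383)<.07)
print(m.sum(), np.nanmedian(z[m]), cv2.minAreaRect((W[m][:,:2]*1000).astype(np.float32)))
```

```text
t 1.4 at [0.5268 0.3839 0.3002] ang 83.07 F [-0.7  0.4  0.2] w 0.0512 gf 0.0
  -> [-1.0, -2.2, 0.2] [-0.0, 0.0, 0.4]
  -> [0.0, 0.0, 85.0] [0.0, 0.0, 0.0]
4504 0.06954176978847638 ((526.1071166992188, 385.81640625), (99.65362548828125, 12.191056251525879), 82.99826049804688)
```

View pics/w1.png

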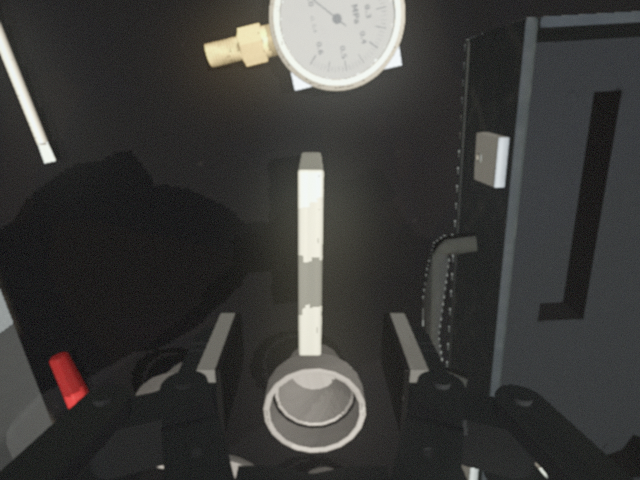

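The wrist view shows the plate upright at (311,255) between the fingers, with the gauge clear at (338,40) and a cup near the plate's end at (315,405). Descending.

Call:
{"api": "step_arm", "payload": {
  "increments": [0, 0, 0.02, 0, 0, 0, 0, 0, 0.04, 0, 0, 0, 0, 0, 0.06, 0, 0, 0, 0, 0, 0.075, 0, 0, 0, 0, 0, 0.085, 0, 0, 0]
}}

```text
clock: 1.87
tcp_pos: [0.5253, 0.3846, 0.2138]
tool_rot: [0.747, 0.665, -0.001, 0.0]
wrist_force: [-0.9, -0.3, -0.5]
width: 0.0513
grasp_force: 0.0
```

Call:
{"api": "step_arm", "payload": {
  "increments": [0, 0, 0, 0, 0, 0, 0, 0, 0, 0, 0, 0, 0, 0, 0, 0, 0, 0, 0, 0, 0, 0, 0, 0, 0, 0, 0, 0, 0, 0],
  "grip": 1
}}

```text
clock: 2.28
tcp_pos: [0.5261, 0.385, 0.2169]
tool_rot: [0.747, 0.665, 0.001, 0.0]
wrist_force: [0.1, -0.7, 6.5]
width: 0.0107
grasp_force: 59.5
```

Call:
{"api": "step_arm", "payload": {
  "increments": [0, 0, 0, 0, 0, 0, 0, 0, -0.01, 0, 0, 0, 0, 0, -0.04, 0, 0, 0, 0, 0, -0.07, 0, 0, 0, 0, 0, -0.1, 0, 0, 0]
}}

```text
clock: 2.7
tcp_pos: [0.5255, 0.3846, 0.3176]
tool_rot: [0.747, 0.665, -0.0, 0.0]
wrist_force: [0.2, 0.7, -1.6]
width: 0.0113
grasp_force: 58.7
```

Run:
```python
from h import *
a=np.degrees(YAW)+90
A=rack2w(-93,-60); print(A,a)
plan([(.51,.26,.315,82),(.54,.08,.315,81),(*A,.315,a),(*A,.235,a),(*A,.223,a)])
```

```text
[ 0.56606081 -0.10796893] 80.69996917610739
t 2.7 at [0.5255 0.3846 0.3176] ang 83.32 F [ 0.2  0.7 -1.6] w 0.0113 gf 58.7
  -> [-125.6, -0.9, 2.6] [-0.0, 0.0, 1.3]
  -> [-174.1, 54.8, 0.0] [0.0, 0.0, 1.0]
  -> [-181.6, 55.1, 0.0] [0.0, 0.0, 0.3]
  -> [0.0, 0.0, 80.0] [0.0, 0.0, 0.0]
  -> [0.0, 0.0, 12.0] [0.0, 0.0, 0.0]
```

Call:
{"api": "step_arm", "payload": {
  "increments": [-0.02, 0, 0, 0, 0, 0.3, -0.045, 0, 0, 0, 0, 0.6, -0.075, 0, 0.001, 0, 0, 0.9, -0.1, 0, 0.002, 0, 0, 1.1, -0.126, 0, 0.002, 0, 0, 1.3]
}}

```text
clock: 3.12
tcp_pos: [0.5106, 0.2584, 0.3144]
tool_rot: [0.755, 0.656, 0.0, -0.0]
wrist_force: [0.3, 0.5, -1.4]
width: 0.0111
grasp_force: 58.9
```

Call:
{"api": "step_arm", "payload": {
  "increments": [-0.035, 0.011, 0, 0, 0, 0.2, -0.07, 0.022, 0, 0, 0, 0.4, -0.105, 0.033, 0, 0, 0, 0.6, -0.14, 0.044, 0, 0, 0, 0.8, -0.174, 0.055, 0, 0, 0, 1]
}}

```text
clock: 3.53
tcp_pos: [0.5413, 0.0778, 0.3147]
tool_rot: [0.76, 0.65, 0.0, 0.0]
wrist_force: [1.3, -0.7, -1.6]
width: 0.0109
grasp_force: 58.7
```

Call:
{"api": "step_arm", "payload": {
  "increments": [-0.038, 0.012, 0, 0, 0, 0.1, -0.076, 0.023, 0, 0, 0, 0.2, -0.115, 0.035, 0, 0, 0, 0.3, -0.155, 0.047, 0, 0, 0, 0.3, -0.181, 0.055, 0, 0, 0, 0.3]
}}

```text
clock: 3.95
tcp_pos: [0.5671, -0.1118, 0.3148]
tool_rot: [0.763, 0.647, 0.0, 0.001]
wrist_force: [0.8, -0.3, -1.3]
width: 0.0106
grasp_force: 58.7
```

Call:
{"api": "step_arm", "payload": {
  "increments": [0, 0, 0, 0, 0, 0, 0, 0, 0, 0, 0, 0, 0, 0, 0, 0, 0, 0, 0, 0, 0, 0, 0, 0, 0, 0, 0, 0, 0, 0]
}}

```text
clock: 4.37
tcp_pos: [0.5676, -0.1064, 0.3139]
tool_rot: [0.761, 0.648, 0.0, -0.0]
wrist_force: [-0.1, 0.4, -1.5]
width: 0.0113
grasp_force: 58.8
```

Run:
```python
from h import *
a=np.degrees(YAW)+90
A=rack2w(-93,-60)
plan([(*A,.315,a),(*A,.235,a),(*A,.223,a)])
s=snapshot("top"); save(s,"t1"); W=cloud(s); z=W[...,2]
Q=np.stack([*( np.moveaxis(np.stack([(W[...,0]-O[0]),(W[...,1]-O[1])],-1)@np.array([[np.cos(YAW),-np.sin(YAW)],[np.sin(YAW),np.cos(YAW)]]),-1,0)*1000),z*1000],-1)
s=snapshot("wrist"); save(s,"w2"); W=cloud(s)
d=(W[...,:2]-O)@np.array([[np.cos(YAW),-np.sin(YAW)],[np.sin(YAW),np.cos(YAW)]])*1000; z=W[...,2]*1000
m=(abs(z-166)<14)&(abs(d[...,0]+93)<40)&(d[...,1]>-130)&(d[...,1]<10); print(m.sum(),np.nanmedian(z[m]),cv2.minAreaRect(d[m].astype(np.float32)))
```

```text
t 4.37 at [ 0.5676 -0.1064  0.3139] ang 80.84 F [-0.1  0.4 -1.5] w 0.0113 gf 58.8
  -> [-1.8, -1.3, -1.1] [0.0, -0.0, 0.1]
  -> [0.0, 0.0, 80.0] [0.0, 0.0, 0.0]
  -> [0.0, 0.0, 12.0] [0.0, 0.0, 0.0]
14137 166.56494035198975 ((-91.93338775634766, -53.4127311706543), (89.82278442382812, 40.66813659667969), 71.78097534179688)
```

View pics/w2.png

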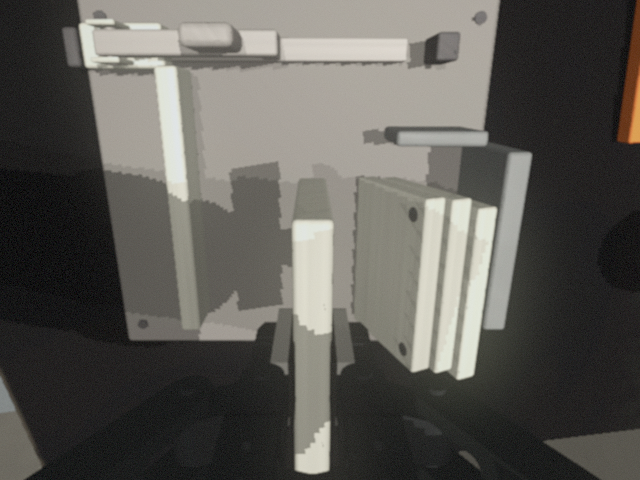

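The held plate hangs straight at (313,330), between the gate bar (178,200) and the leaning row (415,270). Lowering.

Call:
{"api": "step_arm", "payload": {
  "increments": [-0.002, -0.001, 0.018, 0, 0, 0, -0.002, -0.001, 0.036, 0, 0, 0, -0.002, -0.001, 0.054, 0, 0, 0, -0.002, -0.001, 0.07, 0, 0, 0, -0.002, -0.001, 0.082, 0, 0, 0]
}}

```text
clock: 4.88
tcp_pos: [0.566, -0.1088, 0.2304]
tool_rot: [0.762, 0.648, -0.0, -0.0]
wrist_force: [-0.1, -0.0, -2.4]
width: 0.011
grasp_force: 59.0
```

Call:
{"api": "step_arm", "payload": {
  "increments": [0, 0, 0.001, 0, 0, 0, 0, 0, 0.002, 0, 0, 0, 0, 0, 0.004, 0, 0, 0, 0, 0, 0.006, 0, 0, 0, 0, 0, 0.007, 0, 0, 0]
}}

```text
clock: 5.3
tcp_pos: [0.5664, -0.1094, 0.2252]
tool_rot: [0.762, 0.648, 0.0, 0.0]
wrist_force: [-0.3, -0.4, -2.2]
width: 0.0109
grasp_force: 58.8
```

Call:
{"api": "step_arm", "payload": {
  "increments": [0, 0, 0, 0, 0, 0, 0, 0, 0, 0, 0, 0, 0, 0, 0, 0, 0, 0, 0, 0, 0, 0, 0, 0, 0, 0, 0, 0, 0, 0]
}}

```text
clock: 5.72
tcp_pos: [0.5663, -0.1095, 0.2249]
tool_rot: [0.762, 0.648, 0.0, 0.0]
wrist_force: [0.1, -0.8, 0.6]
width: 0.0105
grasp_force: 59.0
```

Call:
{"api": "step_arm", "payload": {
  "increments": [0, 0, 0.001, 0, 0, 0, 0, 0, 0.001, 0, 0, 0, 0, 0, 0.001, 0, 0, 0, 0, 0, 0.001, 0, 0, 0, 0, 0, 0.001, 0, 0, 0]
}}

```text
clock: 6.13
tcp_pos: [0.5665, -0.1096, 0.2249]
tool_rot: [0.762, 0.648, 0.0, 0.0]
wrist_force: [-6.2, 1.7, 19.7]
width: 0.0111
grasp_force: 62.1
```

Call:
{"api": "step_arm", "payload": {
  "increments": [0, 0, 0, 0, 0, 0, 0, 0, 0, 0, 0, 0, 0, 0, 0, 0, 0, 0, 0, 0, 0, 0, 0, 0, 0, 0, 0, 0, 0, 0],
  "grip": 0.65
}}

```text
clock: 6.55
tcp_pos: [0.5662, -0.1095, 0.2237]
tool_rot: [0.762, 0.648, -0.0, 0.0]
wrist_force: [0.0, 0.3, -0.2]
width: 0.03
grasp_force: 0.0
```

Call:
{"api": "step_arm", "payload": {
  "increments": [0, 0, -0.02, 0, 0, 0, 0, 0, -0.05, 0, 0, 0, 0, 0, -0.09, 0, 0, 0, 0, 0, -0.09, 0, 0, 0, 0, 0, -0.09, 0, 0, 0]
}}

```text
clock: 6.97
tcp_pos: [0.5667, -0.1095, 0.3158]
tool_rot: [0.762, 0.648, 0.001, 0.001]
wrist_force: [0.0, 0.5, -0.8]
width: 0.0298
grasp_force: 0.0
```

Run:
```python
from h import *
a=np.degrees(YAW)
A=rack2w(-121,-60)
plan([(*A,.31,a+150),(*A,.30,a+180),(*A,.23,a+180),(*A,.184,a+180)])
```

```text
t 6.97 at [ 0.5667 -0.1095  0.3158] ang 80.74 F [ 0.   0.5 -0.8] w 0.0298 gf 0.0
  -> [1.5, -28.9, 5.6] [0.2, 0.1, -60.0]
  -> [0.0, 0.0, 10.0] [0.0, 0.0, -30.0]
  -> [0.0, 0.0, 70.0] [0.0, 0.0, 0.0]
  -> [0.0, 0.0, 46.0] [0.0, 0.0, 0.0]
```

Call:
{"api": "step_arm", "payload": {
  "increments": [0, -0.005, 0, 0, 0, -7, 0, -0.012, 0, 0, 0, -14, 0.001, -0.018, 0.002, 0, 0, -21, 0.001, -0.024, 0.004, 0, 0, -28, 0.001, -0.029, 0.006, 0, 0, -35],
  "grip": 0.53
}}

```text
clock: 7.38
tcp_pos: [0.5371, -0.1035, 0.3067]
tool_rot: [0.529, 0.848, -0.0, -0.001]
wrist_force: [-0.3, -1.0, 0.1]
width: 0.0405
grasp_force: 0.0
```

Call:
{"api": "step_arm", "payload": {
  "increments": [0, 0, 0, 0, 0, -7, 0, 0, 0, 0, 0, -14, 0, 0, 0, 0, 0, -21, 0, 0, 0, 0, 0, -28, 0, 0, 0, 0, 0, -35]
}}

```text
clock: 7.8
tcp_pos: [0.5375, -0.1036, 0.3067]
tool_rot: [0.25, 0.968, -0.0, -0.001]
wrist_force: [0.5, 0.1, -0.4]
width: 0.0399
grasp_force: 0.0
```

Call:
{"api": "step_arm", "payload": {
  "increments": [0, 0, 0, 0, 0, -7, 0, 0, 0, 0, 0, -14, 0, 0, 0, 0, 0, -20, 0, 0, 0, 0, 0, -20, 0, 0, 0, 0, 0, -20]
}}

```text
clock: 8.22
tcp_pos: [0.5376, -0.1039, 0.307]
tool_rot: [0.083, 0.997, 0.0, -0.001]
wrist_force: [-1.4, -0.2, 0.2]
width: 0.0397
grasp_force: 0.0
```

Run:
```python
from h import *
a=np.degrees(YAW)
A=rack2w(-121,-60);B=rack2w(-68,-60)
plan([(*A,.23,a+180),(*A,.184,a+180),(*B,.184,a+180)]); print(read_state()["joints"].round(2))
s=snapshot("wrist"); save(s,"w3")
```

```text
t 8.22 at [ 0.5376 -0.1039  0.307 ] ang 170.51 F [-1.4 -0.2  0.2] w 0.0397 gf 0.0
  -> [-0.9, 0.6, 77.0] [0.0, -0.1, -0.2]
  -> [0.0, 0.0, 46.0] [0.0, 0.0, 0.0]
  -> [-53.0, -0.0, 0.0] [0.0, 0.0, 0.0]
[ 0.04  0.4   0.12  1.9  -0.06  0.85  1.59]
```

View pics/w3.png

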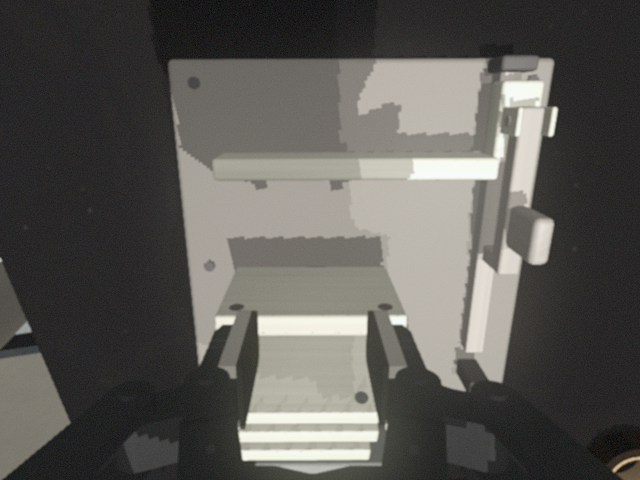

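Plate 3 stands upright at (312,295), the row leans behind it at (310,400), and the gate bar is at (355,167). Lowering behind plate 3, then pushing low.

Call:
{"api": "step_arm", "payload": {
  "increments": [0, 0, 0.03, 0, 0, 0, 0, 0, 0.06, 0, 0, 0, 0, 0, 0.09, 0, 0, 0, 0, 0, 0.11, 0, 0, 0, 0, 0, 0.122, 0, 0, 0]
}}

```text
clock: 8.68
tcp_pos: [0.537, -0.1035, 0.1832]
tool_rot: [0.082, 0.997, -0.0, -0.001]
wrist_force: [0.0, 0.3, 0.2]
width: 0.0403
grasp_force: 0.0
```

Call:
{"api": "step_arm", "payload": {
  "increments": [-0.003, 0, 0, 0, 0, 0, -0.006, 0, 0, 0, 0, 0, -0.009, 0, 0, 0, 0, 0, -0.012, 0, 0, 0, 0, 0, -0.015, 0, 0, 0, 0, 0]
}}

```text
clock: 9.1
tcp_pos: [0.5533, -0.1063, 0.1869]
tool_rot: [0.081, 0.997, -0.0, 0.001]
wrist_force: [-2.3, 0.9, 1.0]
width: 0.0402
grasp_force: 0.5
```

Call:
{"api": "step_arm", "payload": {
  "increments": [-0.003, 0, 0, 0, 0, 0, -0.006, 0, 0, 0, 0, 0, -0.009, 0, 0, 0, 0, 0, -0.012, 0, 0, 0, 0, 0, -0.015, 0, 0, 0, 0, 0]
}}

```text
clock: 9.52
tcp_pos: [0.5677, -0.1087, 0.1857]
tool_rot: [0.081, 0.997, -0.0, -0.0]
wrist_force: [-1.5, 0.4, 0.6]
width: 0.0401
grasp_force: 0.5
```

Call:
{"api": "step_arm", "payload": {
  "increments": [-0.003, 0, 0, 0, 0, 0, -0.006, 0, 0, 0, 0, 0, -0.009, 0, 0, 0, 0, 0, -0.012, 0, 0, 0, 0, 0, -0.015, 0, 0, 0, 0, 0]
}}

```text
clock: 9.93
tcp_pos: [0.5821, -0.1111, 0.1856]
tool_rot: [0.081, 0.997, -0.0, -0.001]
wrist_force: [-4.4, 1.1, 4.3]
width: 0.0401
grasp_force: 2.6
```

```bash
cat >> h.py <<'E'
def rackview(s):
    W=cloud(s); c,sn=np.cos(YAW),np.sin(YAW)
    return np.concatenate([(W[...,:2]-O)@np.array([[c,-sn],[sn,c]]),W[...,2:]],-1)*1000
E
python3 - <<'E'
from h import *
plan([]); print(w2rack(read_state()["tcp_pos"]))
s=snapshot("top"); save(s,"t2"); cv2.imwrite("pics/t2c.png",cv2.resize(s["image"][170:325,375:525],None,fx=4,fy=3.8))
E
```

```text
t 9.93 at [ 0.5821 -0.1111  0.1856] ang 170.73 F [-4.4  1.1  4.3] w 0.0401 gf 2.6
[-76.66387531 -60.46428184]
```

View pics/t2c.png

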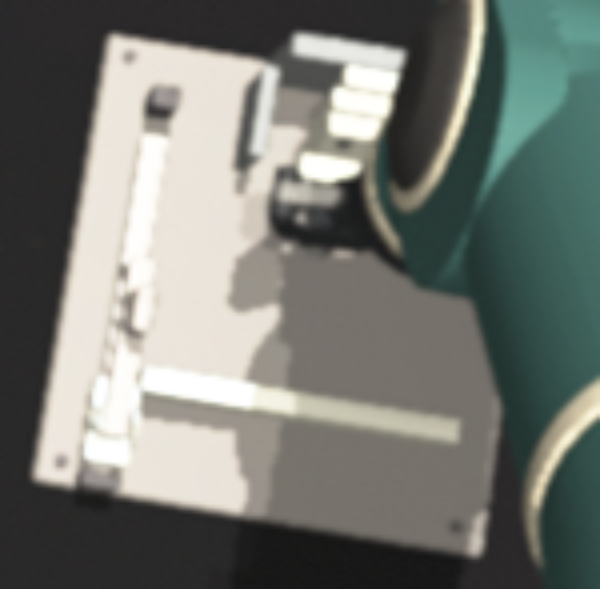

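The crop shows plate 3 (330,165) still upright, pushed by the fingers toward the three leaning plates (360,105). I'll keep pushing until the fingers meet the backstop reaction.

Call:
{"api": "step_arm", "payload": {
  "increments": [-0.002, 0, 0, 0, 0, 0, -0.004, 0, 0, 0, 0, 0, -0.006, 0, 0, 0, 0, 0, -0.008, 0, 0, 0, 0, 0, -0.01, 0, 0, 0, 0, 0]
}}

```text
clock: 10.4
tcp_pos: [0.5922, -0.1127, 0.1857]
tool_rot: [0.081, 0.997, -0.0, -0.0]
wrist_force: [-4.1, 0.7, 3.3]
width: 0.0403
grasp_force: 2.2
```

Call:
{"api": "step_arm", "payload": {
  "increments": [-0.001, 0, 0, 0, 0, 0, -0.002, 0, 0, 0, 0, 0, -0.003, 0, 0, 0, 0, 0, -0.004, 0, 0, 0, 0, 0, -0.005, 0, 0, 0, 0, 0]
}}

```text
clock: 10.82
tcp_pos: [0.5958, -0.1133, 0.1852]
tool_rot: [0.081, 0.997, 0.0, -0.002]
wrist_force: [-22.7, 3.7, 11.1]
width: 0.0401
grasp_force: 2.1
```

Run:
```python
from h import *
plan([]); print(w2rack(read_state()["tcp_pos"]))
```

```text
t 10.82 at [ 0.5958 -0.1133  0.1852] ang 170.72 F [-22.7   3.7  11.1] w 0.0401 gf 2.1
[-62.76959718 -60.47160974]
```

Call:
{"api": "step_arm", "payload": {
  "increments": [-0.0005, 0, 0, 0, 0, 0, -0.001, 0, 0, 0, 0, 0, -0.001, 0, 0, 0, 0, 0, -0.001, 0, 0, 0, 0, 0, -0.001, 0, 0, 0, 0, 0]
}}

```text
clock: 11.23
tcp_pos: [0.596, -0.1134, 0.1847]
tool_rot: [0.081, 0.997, 0.0, -0.003]
wrist_force: [-22.3, 3.2, 6.2]
width: 0.04
grasp_force: 0.9
```

Run:
```python
from h import *
plan([]); print(w2rack(read_state()["tcp_pos"]))
s=snapshot("top"); save(s,"t3"); Q=rackview(s); x,y,z=Q[...,0],Q[...,1],Q[...,2]
m=(x>-60)&(x<20)&(y>-125)&(y<-3)&(z>66)&(z<90)
for y0 in range(-60,0,8):
    k=m&(abs(y-y0)<4); print(y0,k.sum(),np.nanpercentile(x[k],[0,5,50,95,100]).round(1) if k.any() else '', np.nanmedian(z[k]).round(1) if k.any() else '')
cv2.imwrite("pics/t3c.png",cv2.resize(s["image"][170:250,430:520],None,fx=6,fy=6,interpolation=2))
```

```text
t 11.23 at [ 0.596  -0.1134  0.1847] ang 170.72 F [-22.3   3.2   6.2] w 0.04 gf 0.9
[-62.54950521 -60.51738952]
-60 0  
-52 12 [-7.4 -6.4  3.9 10.7 10.8] 76.0
-44 69 [-35.1 -28.2  -4.4  10.3  12.3] 76.4
-36 119 [-41.9 -38.5 -15.9   8.5  12.3] 77.4
-28 128 [-58.7 -45.  -19.1   9.   13.1] 76.8
-20 61 [-47.6 -46.4 -26.9  11.1  11.5] 76.5
-12 40 [-46.1 -41.7   2.7  11.5  12.4] 75.4
-4 19 [ 0.5  0.8  6.9 10.8 11.7] 75.2
```

View pics/t3c.png

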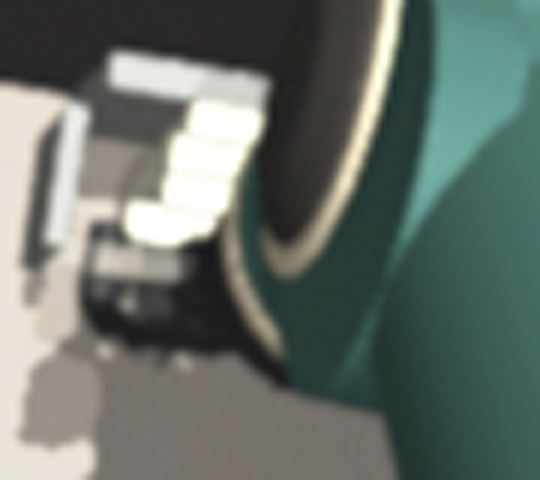

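Row is upright and tight (tops span x −46…0 at z≈77); the plates still differ in y, ends ragged at (150,220)–(200,110). Next: square the ends from the −y side.

Call:
{"api": "step_arm", "payload": {
  "increments": [0.006, 0, 0, 0, 0, 0, 0.02, 0, 0, 0, 0, 0, 0.025, 0, -0.03, 0, 0, 0, 0.025, 0, -0.065, 0, 0, 0, 0.025, 0, -0.1, 0, 0, 0]
}}

```text
clock: 11.7
tcp_pos: [0.573, -0.1096, 0.2868]
tool_rot: [0.081, 0.997, -0.0, -0.0]
wrist_force: [1.9, -0.2, -0.5]
width: 0.0401
grasp_force: 0.0
```

Run:
```python
from h import *
a=np.degrees(YAW)
A=rack2w(-60,-130); B=rack2w(-24,-165)
plan([(*A,.29,a+145),(*B,.29,a+110),(*B,.29,a+90),(*B,.187,a+90)])
print(A,B)
s=snapshot("wrist"); save(s,"w4"); Q=rackview(s); x,y,z=Q[...,0],Q[...,1],Q[...,2]
m=(x>-60)&(x<5)&(y>-135)&(y<0)&(z>68)&(z<84)
for x0 in (-42,-30,-18,-6):
    k=m&(abs(x-x0)<4); print(x0,k.sum(),np.nanpercentile(y[k],[1,99]).round(1) if k.any() else '')
k=m; print(np.nanpercentile(x[k],[1,99]))
```

```text
t 11.7 at [ 0.573  -0.1096  0.2868] ang 170.73 F [ 1.9 -0.2 -0.5] w 0.0401 gf 0.0
  -> [-25.8, -69.6, -3.2] [-0.0, -0.0, 35.0]
  -> [-49.6, -8.0, 0.0] [0.0, 0.0, 35.0]
  -> [0.0, 0.0, 0.0] [0.0, 0.0, 20.0]
  -> [0.0, 0.0, 103.0] [0.0, 0.0, 0.0]
[ 0.58731475 -0.18238177] [ 0.6171854  -0.22273947]
-42 1650 [-120.8  -33.4]
-30 1611 [-89.1 -30.8]
-18 1652 [-91.7 -28.3]
-6 730 [-95.8 -27.5]
[-54.6090064    4.33376719]
```

Call:
{"api": "step_arm", "payload": {
  "increments": [-0.005, -0.014, 0, 0, 0, 7, -0.01, -0.028, 0, 0, 0, 14, -0.015, -0.042, 0, 0, 0, 21, -0.02, -0.056, 0, 0, 0, 28, -0.026, -0.07, 0, 0, 0, 35],
  "grip": 0.82
}}

```text
clock: 12.17
tcp_pos: [0.588, -0.1836, 0.2861]
tool_rot: [0.38, 0.925, 0.0, 0.001]
wrist_force: [0.4, 0.1, 0.1]
width: 0.0149
grasp_force: 0.0
```

Call:
{"api": "step_arm", "payload": {
  "increments": [-0.01, -0.002, 0, 0, 0, 7, -0.02, -0.004, 0, 0, 0, 14, -0.03, -0.006, 0, 0, 0, 21, -0.04, -0.008, 0, 0, 0, 28, -0.05, -0.008, 0, 0, 0, 35]
}}

```text
clock: 12.58
tcp_pos: [0.6183, -0.2242, 0.286]
tool_rot: [0.64, 0.768, 0.0, 0.001]
wrist_force: [-0.7, -0.1, 0.5]
width: 0.0156
grasp_force: 0.0
```

Call:
{"api": "step_arm", "payload": {
  "increments": [0, 0, 0, 0, 0, 7, 0, 0, 0, 0, 0, 14, 0, 0, 0, 0, 0, 20, 0, 0, 0, 0, 0, 20, 0, 0, 0, 0, 0, 20]
}}

```text
clock: 13.0
tcp_pos: [0.6181, -0.2233, 0.2857]
tool_rot: [0.761, 0.649, -0.0, 0.0]
wrist_force: [-0.5, 0.8, -0.3]
width: 0.0155
grasp_force: 0.0
```

Run:
```python
from h import *
a=np.degrees(YAW)
B=rack2w(-24,-165);C=rack2w(-24,-116)
plan([(*B,.187,a+90),(*C,.187,a+90)])
s=snapshot("wrist"); save(s,"w5"); Q=rackview(s); x,y,z=Q[...,0],Q[...,1],Q[...,2]
m=(x>-65)&(x<15)&(y>-135)&(y<0)&(z>68)&(z<84)
for x0 in (-42,-30,-18,-6):
    k=m&(abs(x-x0)<3); print(x0,k.sum(),np.nanpercentile(y[k],[1,99]).round(1) if k.any() else '')
k=m&(z>72)
for y0 in (-100,-80,-60,-40): 
    q=k&(abs(y-y0)<4); print(y0,np.nanpercentile(x[q],[1,99]).round(1))
```

```text
t 13.0 at [ 0.6181 -0.2233  0.2857] ang 80.95 F [-0.5  0.8 -0.3] w 0.0155 gf 0.0
  -> [0.4, -1.1, 98.7] [0.0, 0.0, 0.3]
  -> [49.0, 0.0, 0.0] [0.0, 0.0, 0.0]
-42 2861 [-120.3  -49.5]
-30 2997 [-121.   -49.4]
-18 2967 [-124.6  -49.4]
-6 1465 [-125.4  -49.4]
-100 [-54.3  -6.7]
-80 [-54.2  12.5]
-60 [-54.2  12.5]
-40 nan
  return np.nanmean(a, axis, out=out, keepdims=keepdims)
```

View pics/w5.png

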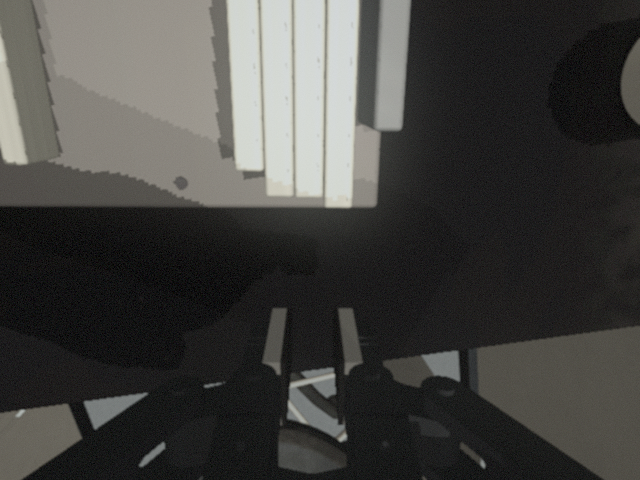

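The wrist view shows the row standing (295,90) with its −y ends ragged at rows 170–205, and the row has rocked ~6 mm off the backstop (gap at x≈368). I'll push y now, then x again lower.

Call:
{"api": "step_arm", "payload": {
  "increments": [0, -0.007, 0.02, 0, 0, 0, 0, -0.007, 0.045, 0, 0, 0, 0, -0.007, 0.07, 0, 0, 0, 0, -0.007, 0.09, 0, 0, 0, 0, -0.007, 0.101, 0, 0, 0]
}}

```text
clock: 13.47
tcp_pos: [0.6104, -0.2222, 0.1825]
tool_rot: [0.761, 0.649, -0.0, -0.001]
wrist_force: [0.2, -0.1, -0.2]
width: 0.0155
grasp_force: 0.0
```

Call:
{"api": "step_arm", "payload": {
  "increments": [0.006, 0, 0, 0, 0, 0, 0.012, 0, 0, 0, 0, 0, 0.018, 0, 0, 0, 0, 0, 0.024, 0, 0, 0, 0, 0, 0.03, 0, 0, 0, 0, 0]
}}

```text
clock: 13.88
tcp_pos: [0.6163, -0.1921, 0.1859]
tool_rot: [0.762, 0.648, 0.0, 0.001]
wrist_force: [-0.3, -2.1, 1.1]
width: 0.0155
grasp_force: 0.0
```

Call:
{"api": "step_arm", "payload": {
  "increments": [0.003, 0, 0, 0, 0, 0, 0.006, 0, 0, 0, 0, 0, 0.009, 0, 0, 0, 0, 0, 0.012, 0, 0, 0, 0, 0, 0.015, 0, 0, 0, 0, 0]
}}

```text
clock: 14.3
tcp_pos: [0.6182, -0.178, 0.1848]
tool_rot: [0.762, 0.647, -0.0, 0.0]
wrist_force: [-1.0, -3.5, 0.5]
width: 0.015
grasp_force: 0.0
```

Call:
{"api": "step_arm", "payload": {
  "increments": [0.0015, 0, 0, 0, 0, 0, 0.003, 0, 0, 0, 0, 0, 0.0045, 0, 0, 0, 0, 0, 0.006, 0, 0, 0, 0, 0, 0.007, 0, 0, 0, 0, 0]
}}

```text
clock: 14.72
tcp_pos: [0.6188, -0.1733, 0.185]
tool_rot: [0.763, 0.647, -0.001, 0.001]
wrist_force: [-3.0, -19.3, 2.6]
width: 0.0155
grasp_force: 0.0
```

Run:
```python
from h import *
plan([]); print(w2rack(read_state()["tcp_pos"]))
```

```text
t 14.72 at [ 0.6188 -0.1733  0.185 ] ang 80.6 F [ -3.  -19.3   2.6] w 0.0155 gf 0.0
[ -30.35642404 -115.94762135]
```

Call:
{"api": "step_arm", "payload": {
  "increments": [0.001, 0, 0, 0, 0, 0, 0.001, 0, 0, 0, 0, 0, 0.001, 0, 0, 0, 0, 0, -0.01, 0, 0, 0, 0, 0, -0.03, 0, 0, 0, 0, 0]
}}

```text
clock: 15.13
tcp_pos: [0.6151, -0.1987, 0.1844]
tool_rot: [0.761, 0.649, 0.001, -0.001]
wrist_force: [1.4, -0.2, -0.5]
width: 0.0154
grasp_force: 0.0
```

Call:
{"api": "step_arm", "payload": {
  "increments": [0, 0, -0.025, 0, 0, 0, 0, 0, -0.05, 0, 0, 0, 0, 0, -0.08, 0, 0, 0, -0.01, 0, -0.1, 0, 0, 0, -0.01, 0, -0.1, 0, 0, 0]
}}

```text
clock: 15.55
tcp_pos: [0.6134, -0.2124, 0.2891]
tool_rot: [0.762, 0.647, 0.001, 0.002]
wrist_force: [0.7, -1.0, 0.4]
width: 0.0154
grasp_force: 0.0
```

```bash
python3 - <<'E' 2>/dev/null
from h import *
plan([]); print(w2rack(read_state()["tcp_pos"]))
s=snapshot("wrist"); save(s,"w6"); Q=rackview(s); x,y,z=Q[...,0],Q[...,1],Q[...,2]
m=(x>-75)&(x<5)&(y>-135)&(y<0)&(z>68)&(z<84)
for x0 in (-48,-36,-24,-12):
    k=m&(abs(x-x0)<3); print(x0,k.sum(),np.nanpercentile(y[k],[1,99]).round(1) if k.any() else '')
k=(x>-80)&(x<25)&(z>72)
for y0 in (-95,-80,-60,-50): 
    q=k&(abs(y-y0)<3); print(y0,np.nanpercentile(x[q],[1,99]).round(1),np.nanmedian(z[q]))
    print(np.sort(x[q])[::40].round(0).tolist())
for z0 in (20,30,40,50,60,70):
    q=(abs(z-z0)<4)&(x>-80)&(x<-1)&(y<-85)&(y>-125); print("end z",z0,q.sum(),np.nanpercentile(x[q],[2,98]).round(1),np.nanmedian(y[q]).round(1))
E
```

```text
t 15.55 at [ 0.6134 -0.2124  0.2891] ang 80.67 F [ 0.7 -1.   0.4] w 0.0154 gf 0.0
[ -29.41872187 -155.36924285]
-48 2514 [-98.5 -38.8]
-36 2510 [-98.4 -38.8]
-24 2497 [-98.4 -38.7]
-12 2503 [-98.5 -38.7]
-95 [-53.1  11.7] 77.45002696583465
[-54.0, -52.0, -51.0, -50.0, -49.0, -48.0, -47.0, -46.0, -44.0, -43.0, -42.0, -41.0, -40.0, -39.0, -38.0, -37.0, -35.0, -34.0, -33.0, -32.0, -31.0, -29.0, -28.0, -27.0, -26.0, -25.0, -24.0, -23.0, -21.0, -20.0, -19.0, -18.0, -17.0, -15.0, -14.0, -13.0, -12.0, -11.0, -10.0, -9.0, -8.0, -6.0, -5.0, 3.0, 5.0, 7.0, 10.0, 12.0]
-80 [-53.   12.5] 77.35902328846463
[-54.0, -53.0, -52.0, -50.0, -50.0, -49.0, -48.0, -47.0, -46.0, -45.0, -44.0, -42.0, -42.0, -40.0, -40.0, -38.0, -38.0, -36.0, -36.0, -34.0, -34.0, -32.0, -32.0, -30.0, -29.0, -28.0, -27.0, -26.0, -25.0, -24.0, -23.0, -22.0, -21.0, -20.0, -19.0, -18.0, -17.0, -15.0, -15.0, -13.0, -13.0, -11.0, -11.0, -9.0, -9.0, -7.0, -6.0, -5.0, 2.0, 2.0, 3.0, 4.0, 5.0, 6.0, 8.0, 9.0, 10.0, 11.0, 12.0, 13.0]
-60 [-53.2  12.4] 77.35438626791179
[-54.0, -53.0, -52.0, -51.0, -50.0, -49.0, -48.0, -47.0, -46.0, -45
[... 305 characters left out ...]
2.0, 3.0, 4.0, 5.0, 6.0, 7.0, 8.0, 8.0, 10.0, 11.0, 12.0, 13.0]
-50 [-53.1  12.5] 77.36196215267985
[-54.0, -53.0, -52.0, -51.0, -50.0, -49.0, -48.0, -48.0, -47.0, -46.0, -45.0, -44.0, -43.0, -42.0, -41.0, -41.0, -40.0, -39.0, -38.0, -37.0, -36.0, -36.0, -34.0, -34.0, -33.0, -32.0, -31.0, -30.0, -29.0, -28.0, -28.0, -27.0, -26.0, -25.0, -24.0, -23.0, -22.0, -21.0, -21.0, -20.0, -19.0, -18.0, -16.0, -16.0, -15.0, -14.0, -13.0, -12.0, -11.0, -10.0, -10.0, -9.0, -8.0, -7.0, -6.0, -5.0, 1.0, 2.0, 3.0, 4.0, 5.0, 5.0, 6.0, 7.0, 8.0, 9.0, 10.0, 11.0, 12.0, 13.0]
end z 20 0 nan nan
end z 30 6 [-29.6 -29.6] -86.7
end z 40 0 nan nan
end z 50 0 nan nan
end z 60 0 nan nan
end z 70 50 [-29.6 -16.7] -89.9
```

View pics/w6.png

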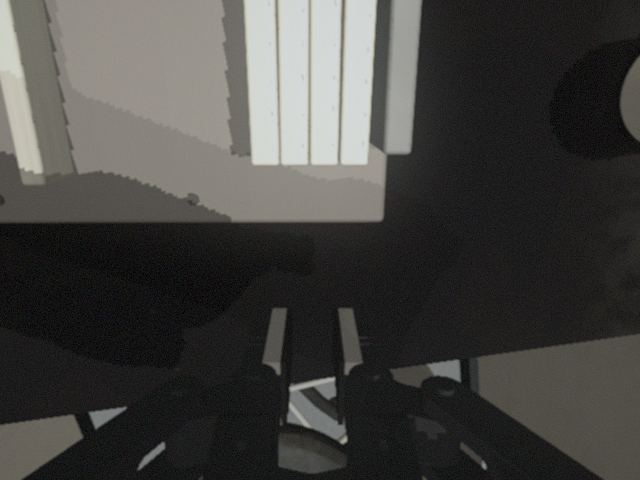

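Ends are now flush (all four at row ≈163), but the row stands ~5 mm off the backstop (gap at x≈380), presumably because the wider finger linkage touched the tops. I'll push again with the tool tilted so the tips lead.

Run:
```python
from h import *
a=np.degrees(YAW)
A=rack2w(-70,-120); B=rack2w(-120,-52)
plan([(*A,.30,a+125),(*B,.30,a+160),(*B,.30,a+180),(*B,.178,a+180)])
```

```text
t 15.6 at [ 0.6131 -0.2114  0.2868] ang 80.68 F [ 0.1  0.  -1.2] w 0.0152 gf 0.0
  -> [34.5, -40.1, -13.3] [0.2, 0.1, -35.0]
  -> [84.4, -2.0, 0.0] [0.0, 0.0, -35.0]
  -> [0.0, 0.0, 0.0] [0.0, 0.0, -20.0]
  -> [0.0, 0.0, 122.0] [0.0, 0.0, 0.0]
```

Call:
{"api": "step_arm", "payload": {
  "increments": [0.007, -0.008, -0.004, 0, 0, -7, 0.014, -0.016, -0.008, 0, 0, -14, 0.021, -0.024, -0.013, 0, 0, -21, 0.028, -0.032, -0.013, 0, 0, -28, 0.035, -0.04, -0.013, 0, 0, -35],
  "grip": 0.53
}}

```text
clock: 16.02
tcp_pos: [0.5787, -0.1686, 0.297]
tool_rot: [0.529, 0.849, 0.0, -0.001]
wrist_force: [0.4, -0.5, 0.3]
width: 0.0399
grasp_force: 0.0
```

Call:
{"api": "step_arm", "payload": {
  "increments": [0.017, 0, 0, 0, 0, -7, 0.034, 0, 0, 0, 0, -14, 0.05, -0.001, 0, 0, 0, -21, 0.067, -0.002, 0, 0, 0, -28, 0.084, -0.002, 0, 0, 0, -35]
}}

```text
clock: 16.43
tcp_pos: [0.5401, -0.0936, 0.2968]
tool_rot: [0.249, 0.968, 0.0, -0.001]
wrist_force: [0.6, 0.4, -0.2]
width: 0.0402
grasp_force: 0.0
```

Call:
{"api": "step_arm", "payload": {
  "increments": [0, 0, 0, 0, 0, -7, 0, 0, 0, 0, 0, -14, 0, 0, 0, 0, 0, -20, 0, 0, 0, 0, 0, -20, 0, 0, 0, 0, 0, -20]
}}

```text
clock: 16.85
tcp_pos: [0.5406, -0.0946, 0.2971]
tool_rot: [0.082, 0.997, 0.0, -0.001]
wrist_force: [0.7, -0.3, -0.0]
width: 0.0399
grasp_force: 0.0
```

Call:
{"api": "step_arm", "payload": {
  "increments": [0, 0, 0.025, 0, -3, 0, 0, 0, 0.05, 0, -6, 0, 0, 0, 0.075, 0, -9, 0, 0, 0, 0.1, 0, -12, 0, 0, 0, 0.11, 0, -12, 0]
}}

```text
clock: 17.27
tcp_pos: [0.5394, -0.0943, 0.1846]
tool_rot: [0.082, 0.991, -0.008, 0.103]
wrist_force: [-1.7, 1.5, -0.6]
width: 0.0402
grasp_force: 0.0
```

Run:
```python
from h import *
st=read_state(); M=R.from_quat(st["tool_rot"]).as_matrix(); print(st["clock"],st["tcp_pos"],w2rack(st["tcp_pos"]),st["wrist_force"].round(1)); print(M.round(3).tolist())
for dz in (.168,.173): p=st["tcp_pos"]+M@np.array([-.011,0,dz]); q=st["tcp_pos"]+M@np.array([.011,0,dz]); print("lead",w2rack(p).round(1),p[2].round(4),"trail z",q[2].round(4))
print("1mm fwd in tool axes:",(M.T@np.array([np.cos(YAW),np.sin(YAW),0])).round(3),"up",(M.T@[0,0,1]).round(3))
```

```text
17.2667 [ 0.53943707 -0.09433025  0.18464434] [-121.47786018  -50.84310013] [-1.7  1.5 -0.6]
[[-0.965, 0.165, 0.204], [0.161, 0.986, -0.034], [-0.206, 0.0, -0.978]]
lead [-76.  -50.9] 0.0225 trail z 0.018
lead [-75.  -50.9] 0.0176 trail z 0.0131
1mm fwd in tool axes: [-0.978  0.003  0.206] up [-0.206  0.    -0.978]
```

Call:
{"api": "step_arm", "payload": {
  "increments": [0.001, 0, 0.004, 0, 0, 0, -0.004, 0, 0.005, 0, 0, 0, -0.009, 0, 0.006, 0, 0, 0, -0.014, 0, 0.007, 0, 0, 0, -0.0185, 0, 0.008, 0, 0, 0]
}}

```text
clock: 17.68
tcp_pos: [0.5615, -0.098, 0.1849]
tool_rot: [0.081, 0.991, -0.008, 0.105]
wrist_force: [-4.5, 0.3, 1.8]
width: 0.0404
grasp_force: 1.8
```

Call:
{"api": "step_arm", "payload": {
  "increments": [-0.001, 0, 0.0002, 0, 0, 0, -0.002, 0, 0.0004, 0, 0, 0, -0.003, 0, 0.0006, 0, 0, 0, -0.004, 0, 0.0008, 0, 0, 0, -0.005, 0, 0.001, 0, 0, 0]
}}

```text
clock: 18.1
tcp_pos: [0.5652, -0.0987, 0.1838]
tool_rot: [0.08, 0.991, -0.008, 0.104]
wrist_force: [-3.0, 0.4, 2.6]
width: 0.04
grasp_force: 1.8
```

```bash
cat > st.py <<'E'
from h import *
st=read_state(); M=R.from_quat(st["tool_rot"]).as_matrix(); print(st["clock"],st["tcp_pos"],w2rack(st["tcp_pos"]),st["wrist_force"].round(1))
for dz in (.168,.173): p=st["tcp_pos"]+M@np.array([-.011,0,dz]); q=st["tcp_pos"]+M@np.array([.011,0,dz]); print("lead",w2rack(p).round(1),p[2].round(4),"trail z",q[2].round(4))
E
python3 st.py
```

```text
18.1 [ 0.56519678 -0.09874081  0.18378884] [-95.3439847  -51.03280953] [-3.   0.4  2.6]
lead [-49.7 -51. ] 0.0217 trail z 0.0172
lead [-48.7 -51. ] 0.0168 trail z 0.0123
```

Call:
{"api": "step_arm", "payload": {
  "increments": [-0.001, 0, 0.0005, 0, 0, 0, -0.002, 0, 0.001, 0, 0, 0, -0.003, 0, 0.0015, 0, 0, 0, -0.003, 0, 0.0015, 0, 0, 0, -0.003, 0, 0.0015, 0, 0, 0]
}}

```text
clock: 18.52
tcp_pos: [0.5684, -0.0992, 0.1828]
tool_rot: [0.08, 0.991, -0.008, 0.104]
wrist_force: [-5.5, 0.8, 1.7]
width: 0.0402
grasp_force: 2.3
```

Call:
{"api": "step_arm", "payload": {
  "increments": [-0.0005, 0, 0.0001, 0, 0, 0, -0.001, 0, 0.0002, 0, 0, 0, -0.0015, 0, 0.0003, 0, 0, 0, -0.002, 0, 0.0004, 0, 0, 0, -0.002, 0, 0.0004, 0, 0, 0]
}}

```text
clock: 18.93
tcp_pos: [0.5693, -0.0994, 0.1824]
tool_rot: [0.08, 0.991, -0.008, 0.102]
wrist_force: [-16.0, 2.4, 9.3]
width: 0.0401
grasp_force: 8.1
```

```bash
python3 st.py
```

```text
18.9333 [ 0.56929627 -0.09941144  0.18235332] [-91.19000167 -51.03212607] [-16.    2.4   9.3]
lead [-46.2 -51. ] 0.0201 trail z 0.0156
lead [-45.2 -51. ] 0.0152 trail z 0.0107
```

Call:
{"api": "step_arm", "payload": {
  "increments": [-0.0005, 0, 0.0001, 0, 0, 0, -0.001, 0, 0.0002, 0, 0, 0, -0.001, 0, 0.0002, 0, 0, 0, 0.001, 0, 0, 0, 0, 0, 0.006, 0, 0, 0, 0, 0]
}}

```text
clock: 19.35
tcp_pos: [0.5651, -0.0987, 0.1818]
tool_rot: [0.08, 0.991, -0.009, 0.105]
wrist_force: [1.1, -0.4, -0.8]
width: 0.0403
grasp_force: 0.0
```

Call:
{"api": "step_arm", "payload": {
  "increments": [0.02, 0, 0, 0, 0, 0, 0.022, 0, -0.03, 0, 3, 0, 0.02, 0, -0.06, 0, 6, 0, 0.02, 0, -0.085, 0, 9, 0, 0.02, 0, -0.11, 0, 12, 0]
}}

```text
clock: 19.77
tcp_pos: [0.5228, -0.0918, 0.2868]
tool_rot: [0.081, 0.997, -0.0, -0.0]
wrist_force: [-0.3, -0.3, -0.9]
width: 0.0401
grasp_force: 0.0
```

Call:
{"api": "step_arm", "payload": {
  "increments": [0.02, 0, -0.01, 0, 0, 0, 0.02, 0, -0.02, 0, 0, 0, 0.02, 0, -0.03, 0, 0, 0, 0.02, 0, -0.03, 0, 0, 0, 0.02, 0, -0.03, 0, 0, 0]
}}

```text
clock: 20.18
tcp_pos: [0.5037, -0.0886, 0.3153]
tool_rot: [0.081, 0.997, -0.0, 0.001]
wrist_force: [0.1, 0.2, -0.2]
width: 0.0403
grasp_force: 0.0
```

```bash
python3 - <<'E' 2>/dev/null
from h import *
plan([]); print(w2rack(read_state()["tcp_pos"]))
for n in("wrist","top"):
    s=snapshot(n); save(s,n[0]+"7"); Q=rackview(s); x,y,z=Q[...,0],Q[...,1],Q[...,2]
    k=(x>-80)&(x<25)&(z>70)&(z<84)
    for y0 in (-90,-70,-50,-30,-15): 
        q=k&(abs(y-y0)<3)
        if q.sum()>20: print(n,y0,np.nanpercentile(x[q],[1,99]).round(1),np.nanmedian(z[q]))
    m=(x>-60)&(x<-3)&(z>70)&(z<84)
    for x0 in (-42,-30,-18,-6):
        q=m&(abs(x-x0)<3)&(y>-135)&(y<20)
        if q.sum()>20: print(n,x0,np.nanpercentile(y[q],[1,99]).round(1))
cv2.imwrite("pics/t7c.png",cv2.resize(s["image"][170:325,375:525],None,fx=4,fy=3.8,interpolation=2))
E
```

```text
t 20.18 at [ 0.5037 -0.0886  0.3153] ang 170.73 F [ 0.1  0.2 -0.2] w 0.0403 gf 0.0
[-157.66334969  -50.97791919]
wrist -90 [-47.8 -26.9] 77.27471038436772
wrist -70 [-47.6 -25.4] 77.31986687532768
wrist -50 [-47.9 -20.9] 77.36066124272467
wrist -30 [-47.7 -25.5] 77.38419610095171
wrist -15 [-47.7 -27. ] 77.42379833659066
wrist -42 [-92.8  -7.9]
wrist -30 [-92.1  -8.5]
top -90 [-45.5  10.8] 76.9127791008647
top -70 [-47.3  11.6] 77.47611899487516
top -50 [-46.4  11.1] 77.20138418741051
top -30 [-46.6  11.1] 77.540792653648
top -15 [-47.2  10.5] 77.54527306396297
top -42 [-90.1  -1.4]
top -30 [-92.2  -1.4]
top -18 [-96.7  -1.3]
top -6 [-99.4  -1. ]
```

View pics/w7.png

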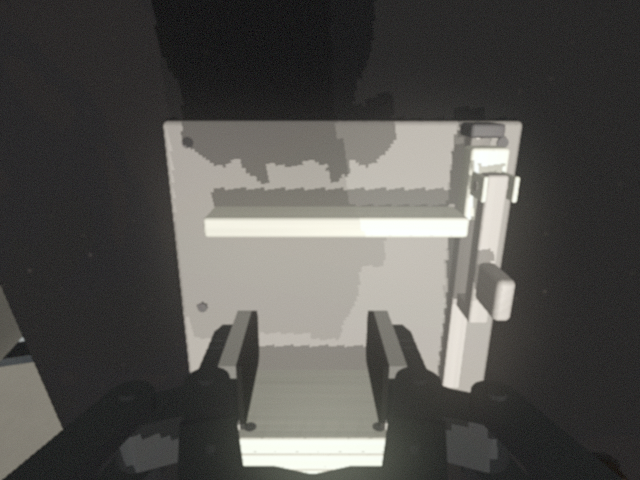

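The row is flush and tight (front at x −47.7, +y ends all at −1.4, tops level at 77 mm). The wrist view shows the thumb tab at (497,290) and the gate bar at (335,223). On to the latch.

```bash
python3 - <<'E' 2>/dev/null
from h import *
for n in("w","t"):
    s=snapshot({"w":"wrist","t":"top"}[n]); Q=rackview(s); x,y,z=Q[...,0],Q[...,1],Q[...,2]
    q=(x>-165)&(x<-110)&(y>35)&(y<65)&(z>68)&(z<90); print(n,q.sum(),np.nanpercentile(Q[q],[3,50,97],axis=0).round(1).tolist())
    q=(x<-120)&(x>-200)&(y<20)&(y>-100)&(z>38)&(z<50);print("bar",np.nanpercentile(x[q],[2,98]).round(1))
a=np.degrees(YAW);T=rack2w(-140,50)
plan([(*T,.29,a+180),(*T,.23,a+180)])
E
```

```text
w 1113 [[-150.7, 45.5, 69.0], [-141.1, 48.3, 78.5], [-128.9, 54.3, 80.4]]
bar [-174.6 -162.8]
t 77 [[-150.4, 44.8, 70.0], [-139.3, 50.0, 78.4], [-127.6, 54.1, 82.1]]
bar [-174.7 -163. ]
t 20.38 at [ 0.5032 -0.0886  0.3144] ang 170.72 F [ 0.5 -0.8 -1. ] w 0.0401 gf 0.0
  -> [-18.2, 101.1, 24.3] [-0.0, -0.1, 0.0]
  -> [0.0, 0.0, 60.0] [0.0, 0.0, 0.0]
```

Call:
{"api": "step_arm", "payload": {
  "increments": [-0.004, 0.02, 0.005, 0, 0, 0, -0.008, 0.045, 0.01, 0, 0, 0, -0.012, 0.07, 0.015, 0, 0, 0, -0.016, 0.09, 0.02, 0, 0, 0, -0.019, 0.101, 0.024, 0, 0, 0]
}}

```text
clock: 20.8
tcp_pos: [0.5386, 0.0105, 0.2902]
tool_rot: [0.08, 0.997, 0.0, -0.0]
wrist_force: [-0.1, 0.4, 0.3]
width: 0.0401
grasp_force: 0.0
```

Call:
{"api": "step_arm", "payload": {
  "increments": [0, 0, 0.012, 0, 0, 0, 0, 0, 0.025, 0, 0, 0, 0, 0, 0.04, 0, 0, 0, 0, 0, 0.052, 0, 0, 0, 0, 0, 0.06, 0, 0, 0]
}}

```text
clock: 21.22
tcp_pos: [0.5377, 0.007, 0.2294]
tool_rot: [0.081, 0.997, -0.0, -0.001]
wrist_force: [0.5, 0.0, -0.2]
width: 0.0401
grasp_force: 0.0
```

Call:
{"api": "step_arm", "payload": {
  "increments": [0, 0, 0, 0, 0, 0, 0, 0, 0, 0, 0, 0, 0, 0, 0, 0, 0, 0, 0, 0, 0, 0, 0, 0, 0, 0, 0, 0, 0, 0],
  "grip": 1
}}

```text
clock: 21.63
tcp_pos: [0.5383, 0.0082, 0.2317]
tool_rot: [0.081, 0.997, 0.0, 0.0]
wrist_force: [0.6, 2.8, -2.5]
width: 0.0088
grasp_force: 60.6
```

```bash
python3 - <<'E' 2>/dev/null
from h import *
plan([]); print(w2rack(read_state()["tcp_pos"]))
E
```

```text
t 21.63 at [0.5383 0.0082 0.2317] ang 170.74 F [ 0.6  2.8 -2.5] w 0.0088 gf 60.6
[-139.14967487   50.192395  ]
```

Gripped the tab (width 8.8 mm). Lifting along the arc around the pivot.

Call:
{"api": "step_arm", "payload": {
  "increments": [0.0112, 0, -0.003, 0, -3.44, 0, 0.0225, 0, -0.0053, 0, -6.88, 0, 0.034, 0, -0.0069, 0, -10.31, 0, 0.0455, 0, -0.0078, 0, -13.75, 0, 0.057, 0, -0.008, 0, -17.2, 0]
}}

```text
clock: 22.05
tcp_pos: [0.4815, 0.0174, 0.2397]
tool_rot: [0.08, 0.985, -0.012, 0.151]
wrist_force: [1.8, 0.6, -9.2]
width: 0.0086
grasp_force: 59.6
```

```bash
python3 - <<'E' 2>/dev/null
from h import *
st=read_state(); M=R.from_quat(st["tool_rot"]).as_matrix(); print(st["tcp_pos"],w2rack(st["tcp_pos"]),st["wrist_force"].round(1),st["width"])
print("110 fwd",(M.T@np.array([np.cos(YAW),np.sin(YAW),0])*.110).round(4))
s=snapshot("wrist"); Q=rackview(s); x,y,z=Q[...,0],Q[...,1],Q[...,2]
q=(x<-120)&(x>-200)&(y<20)&(y>-100)&(z>38)&(z<50);print("bar",np.nanpercentile(x[q],[2,98]).round(1))
s=snapshot("top"); Q=rackview(s); x,y,z=Q[...,0],Q[...,1],Q[...,2]
q=(x<-120)&(x>-200)&(y<20)&(y>-100)&(z>38)&(z<50);print("bar",q.sum(),np.nanpercentile(x[q],[2,98]).round(1))
E
```

```text
[0.4814731  0.01744518 0.23968795] [-196.74333035   50.09587574] [ 1.8  0.6 -9.2] 0.008588848572172588
110 fwd [-1.05e-01 -1.00e-04  3.29e-02]
bar [-173.9 -162.5]
bar 0 nan
```

Call:
{"api": "step_arm", "payload": {
  "increments": [-0.0115, 0, 0.0036, 0, 0, 0, -0.0229, 0, 0.0072, 0, 0, 0, -0.0344, 0, 0.0108, 0, 0, 0, -0.0458, 0, 0.0144, 0, 0, 0, -0.0573, 0, 0.018, 0, 0, 0]
}}

```text
clock: 22.57
tcp_pos: [0.5423, 0.0076, 0.2392]
tool_rot: [0.08, 0.986, -0.012, 0.148]
wrist_force: [-2.0, 3.4, -0.1]
width: 0.0085
grasp_force: 60.9
```

Call:
{"api": "step_arm", "payload": {
  "increments": [-0.0085, 0, 0.0027, 0, 0, 0, -0.017, 0, 0.0053, 0, 0, 0, -0.0255, 0, 0.008, 0, 0, 0, -0.033, 0, 0.0103, 0, 0, 0, -0.0391, 0, 0.0123, 0, 0, 0]
}}

```text
clock: 22.98
tcp_pos: [0.5826, 0.001, 0.2389]
tool_rot: [0.08, 0.986, -0.012, 0.149]
wrist_force: [-1.6, 5.0, 3.5]
width: 0.0088
grasp_force: 61.5
```

Call:
{"api": "step_arm", "payload": {
  "increments": [-0.002, 0, 0.0006, 0, 0, 0, -0.004, 0, 0.0013, 0, 0, 0, -0.006, 0, 0.0019, 0, 0, 0, -0.0075, 0, 0.0023, 0, 0, 0, -0.008, 0, 0.0025, 0, 0, 0]
}}

```text
clock: 23.4
tcp_pos: [0.5901, -0.0002, 0.2389]
tool_rot: [0.08, 0.986, -0.012, 0.149]
wrist_force: [-2.3, 5.1, 5.6]
width: 0.0086
grasp_force: 61.7
```

```bash
python3 st.py
```

```text
23.4 [ 5.90070354e-01 -2.39432061e-04  2.38874338e-01] [-86.71560708  50.19350774] [-2.3  5.1  5.6]
lead [-26.5  50.3] 0.0816 trail z 0.0751
lead [-25.   50.3] 0.0769 trail z 0.0704
```

Call:
{"api": "step_arm", "payload": {
  "increments": [-0.0005, 0, 0.0002, 0, 0, 0, -0.001, 0, 0.0003, 0, 0, 0, -0.0015, 0, 0.0005, 0, 0, 0, -0.002, 0, 0.0006, 0, 0, 0, -0.002, 0, 0.0006, 0, 0, 0]
}}

```text
clock: 23.82
tcp_pos: [0.5912, -0.0003, 0.2383]
tool_rot: [0.08, 0.986, -0.012, 0.148]
wrist_force: [-7.3, 6.2, 5.1]
width: 0.0087
grasp_force: 62.1
```

```bash
python3 st.py; python3 - <<'E' 2>/dev/null
from h import *
s=snapshot("wrist"); Q=rackview(s); x,y,z=Q[...,0],Q[...,1],Q[...,2]
q=(x<-48.5)&(x>-100)&(y<20)&(y>-110)&(z>38)&(z<50);print("bar",q.sum(),np.nanpercentile(x[q],[2,98]).round(1))
E
```

```text
23.8167 [ 5.91244207e-01 -3.49341333e-04  2.38312192e-01] [-85.53942124  50.274743  ] [-7.3  6.2  5.1]
lead [-25.7  50.3] 0.0809 trail z 0.0745
lead [-24.3  50.3] 0.0761 trail z 0.0697
bar 7262 [-65.2 -53.4]
```

Call:
{"api": "step_arm", "payload": {
  "increments": [-0.011, 0, 0.0036, 0, 3.44, 0, -0.0218, 0, 0.0079, 0, 6.88, 0, -0.0322, 0, 0.0128, 0, 10.31, 0, -0.0424, 0, 0.0184, 0, 13.75, 0, -0.0505, 0, 0.0235, 0, 16.6, 0]
}}

```text
clock: 24.28
tcp_pos: [0.6463, -0.0094, 0.2308]
tool_rot: [0.081, 0.997, 0.0, 0.002]
wrist_force: [-14.7, 6.9, 23.8]
width: 0.0088
grasp_force: 64.4
```

Call:
{"api": "step_arm", "payload": {
  "increments": [0, 0, 0, 0, 0, 0, 0, 0, 0, 0, 0, 0, 0, 0, 0, 0, 0, 0, 0, 0, 0, 0, 0, 0, 0, 0, 0, 0, 0, 0]
}}

```text
clock: 24.7
tcp_pos: [0.6457, -0.0092, 0.2312]
tool_rot: [0.081, 0.997, -0.0, 0.004]
wrist_force: [-9.6, 6.0, 11.0]
width: 0.0085
grasp_force: 62.9
```

```bash
python3 st.py
```

```text
24.7 [ 0.64569261 -0.00923006  0.23123457] [-30.3715501   50.30985302] [-9.6  6.  11. ]
lead [-18.1  50.3] 0.0633 trail z 0.0632
lead [-18.   50.4] 0.0583 trail z 0.0582
```

Call:
{"api": "step_arm", "payload": {
  "increments": [0, 0, 0, 0, 0, 0, 0, 0, 0, 0, 0, 0, 0, 0, 0, 0, 0, 0, 0, 0, 0, 0, 0, 0, 0, 0, 0, 0, 0, 0],
  "grip": 0.6
}}

```text
clock: 25.12
tcp_pos: [0.6465, -0.0099, 0.2311]
tool_rot: [0.081, 0.997, -0.001, 0.005]
wrist_force: [0.3, 0.3, 0.9]
width: 0.0339
grasp_force: 0.0
```

Call:
{"api": "step_arm", "payload": {
  "increments": [0, 0, -0.02, 0, 0, 0, 0, 0, -0.05, 0, 0, 0, 0, 0, -0.08, 0, 0, 0, 0.02, 0.01, -0.09, 0, 0, 0, 0.05, 0.02, -0.09, 0, 0, 0]
}}

```text
clock: 25.53
tcp_pos: [0.6007, 0.0175, 0.3235]
tool_rot: [0.082, 0.997, -0.0, 0.008]
wrist_force: [0.6, 0.3, -0.1]
width: 0.0341
grasp_force: 0.0
```

Call:
{"api": "step_arm", "payload": {
  "increments": [0.03, 0.02, 0, 0, 0, 0, 0.06, 0.04, 0, 0, 0, 0, 0.09, 0.06, 0, 0, 0, 0, 0.11, 0.08, 0, 0, 0, 0, 0.11, 0.08, 0, 0, 0, 0],
  "grip": 0
}}

```text
clock: 25.95
tcp_pos: [0.5008, 0.1192, 0.3197]
tool_rot: [0.078, 0.997, 0.0, 0.005]
wrist_force: [1.2, 0.2, 0.5]
width: 0.0855
grasp_force: 0.0
```

```bash
cat > cups.py <<'E'
from h import *
s=snapshot("top"); W=cloud(s); z=W[...,2]; cast=caster(s)
m=((z>0.042)&(z<0.14)&(W[...,0]>.33)&(W[...,0]<.62)&(W[...,1]>.08)&(W[...,1]<.335)).astype(np.uint8)
cs=cv2.findContours(m,0,1)[0]; 
for c in cs:
    if cv2.contourArea(c)<100: continue
    k=np.zeros_like(m); cv2.drawContours(k,[c],-1,1,-1); zz=np.nanpercentile(z[(k&m)>0],90)
    mk=(k>0)&(abs(z-zz)<.006); c2=max(cv2.findContours(mk.astype(np.uint8),0,1)[0],key=cv2.contourArea)
    (u,v),r=cv2.minEnclosingCircle(c2); print("cup px",round(u),round(v),cast([u,v],zz)[0].round(4),"d",round(2*r/s["fx"]*(1.157-zz),4))
E
python3 - <<'E' 2>/dev/null
from h import *
plan([])
s=snapshot("top"); save(s,"t8"); Q=rackview(s); x,y,z=Q[...,0],Q[...,1],Q[...,2]
def rp(n,q): print(n,q.sum(),np.nanpercentile(Q[q],[2,50,98],axis=0).round(1).tolist() if q.sum() else '')
rp("bar",(x<-50)&(x>-90)&(y<30)&(y>-118)&(z>38)&(z<50))
rp("tab",(x<0)&(x>-70)&(y<60)&(y>40)&(z>70))
rp("latchbar",(x<-48)&(x>-100)&(y<56)&(y>44)&(z>40)&(z<70))
rp("nose",(x<0)&(x>-14)&(y<56)&(y>44)&(z>10))
rp("plates",(x<-2)&(x>-60)&(y<8)&(y>-115)&(z>70)&(z<85))
cv2.imwrite("pics/t8c.png",cv2.resize(s["image"][165:325,375:525],None,fx=4,fy=3.7,interpolation=2))
E
python3 cups.py
```

```text
t 25.95 at [0.5008 0.1192 0.3197] ang 171.05 F [1.2 0.2 0.5] w 0.0855 gf 0.0
bar 474 [[-65.5, -112.5, 38.6], [-59.9, -42.7, 43.1], [-53.5, 26.8, 47.4]]
tab 70 [[-41.4, 44.6, 70.3], [-30.3, 50.0, 78.2], [-18.8, 54.2, 83.4]]
latchbar 3 [[-50.6, 44.2, 46.6], [-48.2, 44.3, 47.7], [-48.1, 45.9, 50.2]]
nose 42 [[-13.2, 44.3, 10.6], [-6.6, 51.8, 49.1], [-0.9, 55.6, 53.2]]
plates 1272 [[-47.1, -98.5, 72.0], [-25.3, -50.3, 77.3], [-2.6, -1.8, 81.9]]
cup px 323 311 [0.4229 0.1696 0.0602] d 0.0639
cup px 266 310 [0.4236 0.2764 0.052 ] d 0.0642
cup px 265 262 [0.5147 0.2806 0.0515] d 0.0634
cup px 251 218 [0.5982 0.3105 0.0512] d 0.0486
cup px 276 210 [0.611  0.2614 0.0754] d 0.1451
```

View pics/t8c.png

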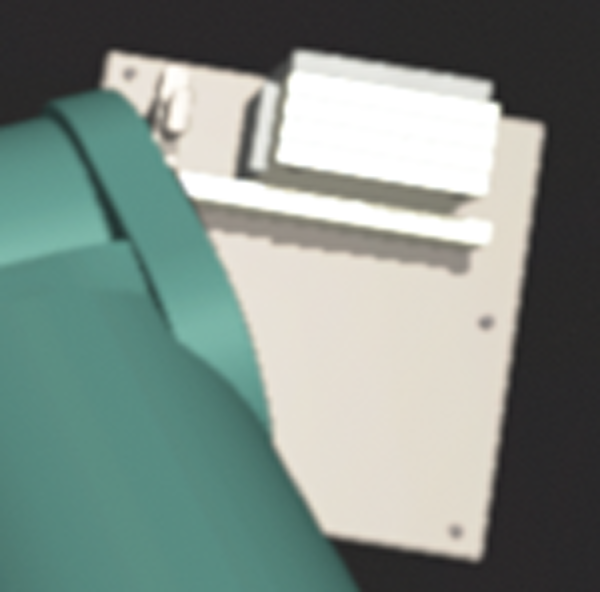

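The rack is done: gate bar at x −54, latch tab level at (175,105), row square. Now the cups. The third one, near (325,267), is hidden by the arm, so I'll check it with the wrist camera.

```bash
cat > wcup.py <<'E'
import sys
from h import *
# rim circle of a cup near (x,y) with rim height h, from the wrist camera
X,Y,H=map(float,sys.argv[1:4]); s=snapshot("wrist"); W=cloud(s); z=W[...,2]
q=(np.hypot(W[...,0]-X,W[...,1]-Y)<.06)&(abs(z-H)<.007)
P=(W[q][:,:2]*1000).astype(np.float32); (c,r)=cv2.minEnclosingCircle(P); print("wrist cup",np.round(c,1),"d",round(2*r,1),"n",q.sum(),"z",np.nanmedian(z[q]).round(4))
E
python3 wcup.py .509 .167 .05
python3 - <<'E'
from h import *
plan([(.509,.167,.28,171),(.509,.167,.199,171)])
E
```

```text
wrist cup [495.2 167.4] d 93.4 n 2908 z 0.0493
t 26.1 at [0.504  0.1148 0.3197] ang 170.74 F [-0.1 -0.3  0.6] w 0.0854 gf 0.0
  -> [3.9, 52.3, 39.7] [-0.0, 0.6, -0.3]
  -> [0.0, 0.0, 81.0] [0.0, 0.0, 0.0]
```

Call:
{"api": "step_arm", "payload": {
  "increments": [0.001, 0.01, 0.005, 0, 0.1, 0, 0.002, 0.02, 0.01, 0, 0.2, 0, 0.003, 0.035, 0.013, 0, 0.4, 0, 0.004, 0.046, 0.016, 0, 0.6, 0, 0.004, 0.052, 0.02, 0, 0.6, 0]
}}

```text
clock: 26.52
tcp_pos: [0.5085, 0.1687, 0.2988]
tool_rot: [0.08, 0.997, 0.0, -0.0]
wrist_force: [0.6, 0.1, 0.1]
width: 0.0851
grasp_force: 0.0
```

Run:
```python
from h import *
plan([(.509,.167,.199,171)])
s=snapshot("wrist"); save(s,"w9"); W=cloud(s); z=W[...,2]
m=((z>.044)&(z<.066)&(W[...,1]>.08)&(W[...,1]<.33)&(W[...,0]>.35)).astype(np.uint8)
for c in cv2.findContours(m,0,1)[0]:
    if cv2.contourArea(c)<300: continue
    k=np.zeros_like(m); cv2.drawContours(k,[c],-1,1,-1); q=(k&m)>0
    C,r=cv2.minEnclosingCircle((W[q][:,:2]*1000).astype(np.float32)); print(cv2.boundingRect(c),np.round(C,1),round(2*r,1),np.nanmedian(z[q]).round(4))
```

```text
t 26.52 at [0.5085 0.1687 0.2988] ang 170.8 F [0.6 0.1 0.1] w 0.0851 gf 0.0
  -> [-0.8, -1.7, 99.8] [0.0, -0.0, -0.2]
(389, 432, 71, 48) [657.7 218.7] 55.2 0.0488
(370, 389, 80, 76) [632.3 208.9] 67.4 0.0557
(516, 338, 106, 71) [601.8 305.6] 56.5 0.0501
(254, 203, 117, 111) [509.9 168.8] 64.1 0.0492
(461, 178, 124, 116) [515.5 282.2] 64.8 0.0492
(219, 19, 137, 145) [423.4 171.1] 63.9 0.0571
(443, 0, 141, 129) [424.2 278.4] 64.7 0.0492
```

View pics/w9.png

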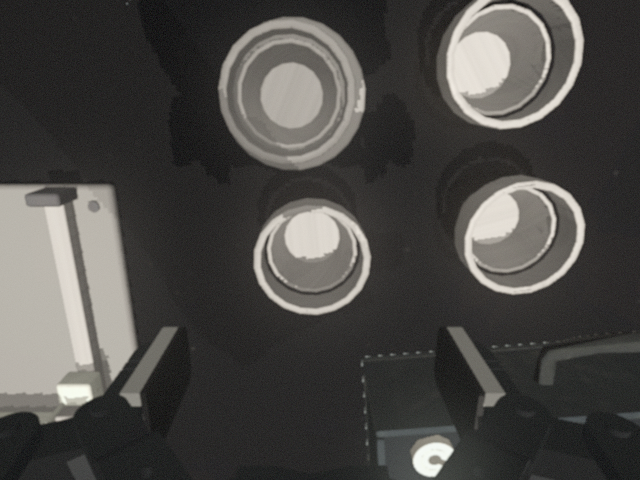

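The wrist view shows the stand cup at (292,92), with three loose cups at (312,257), (520,235) and (511,62). Each has a 64 mm rim at the expected height. Picking up the nearest.

Call:
{"api": "step_arm", "payload": {
  "increments": [-0.001, 0, 0.02, 0, 0, 0, -0.001, 0, 0.045, 0, 0, 0, -0.001, 0, 0.07, 0, 0, 0, -0.001, 0, 0.09, 0, 0, 0, -0.001, 0, 0.1, 0, 0, 0]
}}

```text
clock: 26.98
tcp_pos: [0.5088, 0.1662, 0.197]
tool_rot: [0.081, 0.997, -0.001, -0.001]
wrist_force: [-0.6, -0.4, 0.7]
width: 0.0855
grasp_force: 0.0
```

Call:
{"api": "step_arm", "payload": {
  "increments": [0, 0, 0, 0, 0, 0, 0, 0, 0, 0, 0, 0, 0, 0, 0, 0, 0, 0, 0, 0, 0, 0, 0, 0, 0, 0, 0, 0, 0, 0],
  "grip": 1
}}

```text
clock: 27.4
tcp_pos: [0.5097, 0.1668, 0.2006]
tool_rot: [0.081, 0.997, 0.0, 0.001]
wrist_force: [-0.2, -0.5, -0.4]
width: 0.0622
grasp_force: 65.3
```

Call:
{"api": "step_arm", "payload": {
  "increments": [0, 0, -0.015, 0, 0, 0, 0, 0, -0.035, 0, 0, 0, 0, 0, -0.06, 0, 0, 0, 0, 0, -0.085, 0, 0, 0, 0, 0, -0.09, 0, 0, 0]
}}

```text
clock: 27.82
tcp_pos: [0.5102, 0.167, 0.2937]
tool_rot: [0.081, 0.997, 0.001, 0.002]
wrist_force: [0.4, 0.7, -0.6]
width: 0.0627
grasp_force: 65.7
```

Run:
```python
from h import *
plan([(.4229,.1702,.289,171),(.4229,.1702,.24,171),(.4229,.1702,.227,171)])
s=snapshot("wrist"); save(s,"w10"); W=cloud(s); z=W[...,2]
m=(np.hypot(W[...,0]-.509,W[...,1]-.168)<.045)&(z>.1)&(z<.16)
P=(W[m]*1000); print("held",m.sum(),np.nanpercentile(P,[1,50,99],axis=0).round(1).tolist())
```

```text
t 27.82 at [0.5102 0.167  0.2937] ang 170.72 F [ 0.4  0.7 -0.6] w 0.0627 gf 65.7
  -> [86.7, -11.0, 4.3] [0.2, 0.3, -0.3]
  -> [0.0, 0.0, 49.0] [0.0, 0.0, 0.0]
  -> [0.0, 0.0, 13.0] [0.0, 0.0, 0.0]
held 28803 [[480.0, 126.8, 101.5], [517.4, 166.1, 136.4], [540.3, 210.8, 158.8]]
```

Call:
{"api": "step_arm", "payload": {
  "increments": [0.014, -0.002, 0, 0, 0, 0, 0.032, -0.004, 0, 0, 0, 0, 0.052, -0.006, 0, 0, 0.2, 0, 0.072, -0.009, 0, 0, 0.3, 0, 0.086, -0.0107, 0.002, 0, 0.3, 0]
}}

```text
clock: 28.28
tcp_pos: [0.4211, 0.17, 0.2871]
tool_rot: [0.081, 0.997, 0.0, -0.003]
wrist_force: [0.9, -0.1, 0.1]
width: 0.0622
grasp_force: 65.7
```

Call:
{"api": "step_arm", "payload": {
  "increments": [0, 0, 0, 0, 0, 0, 0, 0, 0.01, 0, 0, 0, 0, 0, 0.025, 0, 0, 0, 0, 0, 0.036, 0, 0, 0, 0, 0, 0.042, 0, 0, 0]
}}

```text
clock: 28.7
tcp_pos: [0.4228, 0.1698, 0.2436]
tool_rot: [0.081, 0.997, -0.0, -0.003]
wrist_force: [-0.0, -0.8, -1.2]
width: 0.0621
grasp_force: 65.7
```

Run:
```python
from h import *
plan([(.4234,.1703,.228,171)])
```

```text
t 28.7 at [0.4228 0.1698 0.2436] ang 170.7 F [-0.  -0.8 -1.2] w 0.0621 gf 65.7
  -> [-0.7, 0.6, 15.6] [-0.1, -0.4, -0.3]
```

Call:
{"api": "step_arm", "payload": {
  "increments": [0, 0, 0.003, 0, -0.2, 0, 0, 0, 0.006, 0, -0.3, 0, 0, 0, 0.009, 0, -0.3, 0, 0, 0, 0.011, 0, -0.3, 0, 0, 0, 0.013, 0, -0.3, 0]
}}

```text
clock: 29.12
tcp_pos: [0.4226, 0.1702, 0.2325]
tool_rot: [0.081, 0.997, 0.0, 0.0]
wrist_force: [0.3, 0.2, -0.4]
width: 0.0627
grasp_force: 65.7
```

Call:
{"api": "step_arm", "payload": {
  "increments": [0, 0, 0.001, 0, 0, 0, 0, 0, 0.002, 0, 0, 0, 0, 0, 0.003, 0, 0, 0, 0, 0, 0.003, 0, 0, 0, 0, 0, 0.003, 0, 0, 0]
}}

```text
clock: 29.53
tcp_pos: [0.4225, 0.1701, 0.2295]
tool_rot: [0.081, 0.997, -0.0, 0.0]
wrist_force: [1.2, -0.3, -1.1]
width: 0.0626
grasp_force: 65.7
```

Call:
{"api": "step_arm", "payload": {
  "increments": [0, 0, 0.001, 0, 0, 0, 0, 0, 0.002, 0, 0, 0, 0, 0, 0.003, 0, 0, 0, 0, 0, 0.003, 0, 0, 0, 0, 0, 0.003, 0, 0, 0]
}}

```text
clock: 29.95
tcp_pos: [0.4225, 0.1701, 0.2264]
tool_rot: [0.081, 0.997, -0.0, -0.0]
wrist_force: [-0.1, 0.9, -1.3]
width: 0.0623
grasp_force: 65.8
```

Call:
{"api": "step_arm", "payload": {
  "increments": [0, 0, 0.001, 0, 0, 0, 0, 0, 0.001, 0, 0, 0, 0, 0, 0.001, 0, 0, 0, 0, 0, 0.001, 0, 0, 0, 0, 0, 0.001, 0, 0, 0]
}}

```text
clock: 30.37
tcp_pos: [0.4227, 0.1701, 0.2263]
tool_rot: [0.081, 0.997, 0.0, 0.0]
wrist_force: [-6.1, -4.0, 23.7]
width: 0.0624
grasp_force: 68.0
```

Call:
{"api": "step_arm", "payload": {
  "increments": [0, 0, 0, 0, 0, 0, 0, 0, 0, 0, 0, 0, 0, 0, 0, 0, 0, 0, 0, 0, 0, 0, 0, 0, 0, 0, 0, 0, 0, 0],
  "grip": 0.08
}}

```text
clock: 30.78
tcp_pos: [0.4225, 0.1701, 0.2254]
tool_rot: [0.081, 0.997, -0.0, -0.0]
wrist_force: [-0.1, 0.9, 0.7]
width: 0.079
grasp_force: 0.0
```

Call:
{"api": "step_arm", "payload": {
  "increments": [0, 0, -0.015, 0, 0, 0, 0, 0, -0.035, 0, 0, 0, 0, 0, -0.06, 0, 0, 0, 0, 0, -0.08, 0, 0, 0, 0, 0, -0.085, 0, 0, 0]
}}

```text
clock: 31.2
tcp_pos: [0.423, 0.1703, 0.3132]
tool_rot: [0.081, 0.997, 0.001, 0.002]
wrist_force: [1.1, 0.9, 1.0]
width: 0.0784
grasp_force: 0.0
```

```bash
cat > wc.py <<'E'
from h import *
s=snapshot("wrist"); W=cloud(s); z=W[...,2]
m=((z>.042)&(z<.13)&(W[...,1]>.08)&(W[...,1]<.33)&(W[...,0]>.35)&(W[...,0]<.57)).astype(np.uint8)
for c in cv2.findContours(m,0,1)[0]:
    if cv2.contourArea(c)<300: continue
    k=np.zeros_like(m); cv2.drawContours(k,[c],-1,1,-1); q=(k&m)>0
    zz=np.nanpercentile(z[q],85); q&=abs(z-zz)<.007
    C,r=cv2.minEnclosingCircle((W[q][:,:2]*1000).astype(np.float32)); print(cv2.boundingRect(c),np.round(C,1),"d",round(2*r,1),"z",np.nanmedian(z[q]).round(4))
E
python3 wc.py; python3 cups.py
python3 - <<'E'
from h import *
plan([(.424,.277,.30,171),(.424,.277,.199,171)])
E
```

```text
(461, 307, 101, 90) [515.  282.8] d 65.1 z 0.0486
(250, 192, 123, 129) [423.1 170.5] d 64.1 z 0.0752
(441, 163, 118, 111) [424.5 278.3] d 64.5 z 0.0491
cup px 265 262 [0.5147 0.2806 0.0519] d 0.0634
cup px 251 218 [0.5982 0.3105 0.0515] d 0.0486
cup px 276 210 [0.611  0.2614 0.0755] d 0.1454
t 31.3 at [0.4226 0.1702 0.3112] ang 170.73 F [-0.1  0.2 -0.2] w 0.0786 gf 0.0
  -> [15.9, 105.6, 11.3] [0.1, 0.1, -0.3]
  -> [0.0, 0.0, 101.0] [0.0, 0.0, 0.0]
```

Call:
{"api": "step_arm", "payload": {
  "increments": [0.003, 0.018, 0, 0, 0, 0, 0.006, 0.04, 0, 0, 0, 0, 0.01, 0.068, 0, 0, 0, 0, 0.014, 0.092, 0, 0, 0, 0, 0.016, 0.106, 0, 0, 0, 0],
  "grip": 0
}}

```text
clock: 31.72
tcp_pos: [0.4231, 0.2796, 0.3092]
tool_rot: [0.08, 0.997, -0.0, -0.001]
wrist_force: [-0.0, -0.3, -1.2]
width: 0.0857
grasp_force: 0.0
```

Call:
{"api": "step_arm", "payload": {
  "increments": [0, 0, 0.015, 0, 0, 0, 0, 0, 0.04, 0, 0, 0, 0, 0, 0.07, 0, 0, 0, 0, 0, 0.095, 0, 0, 0, 0, 0, 0.111, 0, 0, 0]
}}

```text
clock: 32.13
tcp_pos: [0.4229, 0.2764, 0.1962]
tool_rot: [0.081, 0.997, -0.001, -0.001]
wrist_force: [0.1, -0.3, -0.4]
width: 0.0854
grasp_force: 0.0
```

Call:
{"api": "step_arm", "payload": {
  "increments": [0, 0, 0, 0, 0, 0, 0, 0, 0, 0, 0, 0, 0, 0, 0, 0, 0, 0, 0, 0, 0, 0, 0, 0, 0, 0, 0, 0, 0, 0],
  "grip": 1
}}

```text
clock: 32.55
tcp_pos: [0.424, 0.2774, 0.2004]
tool_rot: [0.081, 0.997, 0.0, 0.001]
wrist_force: [-0.1, -0.9, -0.3]
width: 0.063
grasp_force: 65.4
```

Call:
{"api": "step_arm", "payload": {
  "increments": [0, 0, -0.015, 0, 0, 0, 0, 0, -0.035, 0, 0, 0, 0, 0, -0.06, 0, 0, 0, 0, 0, -0.085, 0, 0, 0, 0, 0, -0.11, 0, 0, 0]
}}

```text
clock: 32.97
tcp_pos: [0.4236, 0.2772, 0.3113]
tool_rot: [0.081, 0.997, 0.0, 0.0]
wrist_force: [0.9, -0.2, -0.9]
width: 0.0627
grasp_force: 65.7
```

Run:
```python
from h import *
plan([(.4226,.1702,.31,171)])
```

```text
t 32.97 at [0.4236 0.2772 0.3113] ang 170.73 F [ 0.9 -0.2 -0.9] w 0.0627 gf 65.7
  -> [-16.2, -105.7, 1.3] [0.0, 0.0, -0.3]
```

Call:
{"api": "step_arm", "payload": {
  "increments": [-0.003, -0.018, 0, 0, 0, 0, -0.006, -0.04, 0, 0, 0, 0, -0.01, -0.068, 0, 0, 0, 0, -0.014, -0.092, 0, 0, 0, 0, -0.016, -0.106, 0, 0, 0, 0]
}}

```text
clock: 33.38
tcp_pos: [0.4224, 0.1676, 0.3102]
tool_rot: [0.082, 0.997, -0.0, 0.0]
wrist_force: [0.1, 0.0, -0.3]
width: 0.0625
grasp_force: 65.7
```

Call:
{"api": "step_arm", "payload": {
  "increments": [0, 0, 0, 0, 0, 0, 0, 0, 0.01, 0, 0, 0, 0, 0, 0.025, 0, 0, 0, 0, 0, 0.04, 0, 0, 0, 0, 0, 0.05, 0, 0, 0]
}}

```text
clock: 33.8
tcp_pos: [0.4221, 0.1709, 0.2581]
tool_rot: [0.08, 0.997, -0.0, -0.0]
wrist_force: [-0.2, 1.2, -1.1]
width: 0.0622
grasp_force: 65.7
```

Run:
```python
from h import *
plan([(.4226,.1702,.246,171)])
```

```text
t 33.8 at [0.4221 0.1709 0.2581] ang 170.79 F [-0.2  1.2 -1.1] w 0.0622 gf 65.7
  -> [-0.6, -0.6, 12.1] [-0.0, -0.0, -0.2]
```

Call:
{"api": "step_arm", "payload": {
  "increments": [0, 0, 0.003, 0, 0, 0, 0, 0, 0.006, 0, 0, 0, 0, 0, 0.009, 0, 0, 0, 0, 0, 0.011, 0, 0, 0, 0, 0, 0.012, 0, 0, 0]
}}

```text
clock: 34.22
tcp_pos: [0.4226, 0.1702, 0.2476]
tool_rot: [0.081, 0.997, 0.0, 0.0]
wrist_force: [0.1, 0.1, -1.0]
width: 0.0623
grasp_force: 65.7
```

Call:
{"api": "step_arm", "payload": {
  "increments": [0, 0, 0.0007, 0, 0, 0, 0, 0, 0.0014, 0, 0, 0, 0, 0, 0.002, 0, 0, 0, 0, 0, 0.002, 0, 0, 0, 0, 0, 0.002, 0, 0, 0]
}}

```text
clock: 34.63
tcp_pos: [0.4225, 0.1701, 0.2456]
tool_rot: [0.081, 0.997, 0.0, 0.0]
wrist_force: [-0.1, -0.1, -1.1]
width: 0.0624
grasp_force: 65.7
```

Call:
{"api": "step_arm", "payload": {
  "increments": [0, 0, 0.0007, 0, 0, 0, 0, 0, 0.0014, 0, 0, 0, 0, 0, 0.0018, 0, 0, 0, 0, 0, 0.0018, 0, 0, 0, 0, 0, 0.0018, 0, 0, 0]
}}

```text
clock: 35.05
tcp_pos: [0.4225, 0.1701, 0.2437]
tool_rot: [0.081, 0.997, -0.0, 0.0]
wrist_force: [0.4, -0.6, 1.3]
width: 0.0629
grasp_force: 66.8
```

Call:
{"api": "step_arm", "payload": {
  "increments": [0, 0, 0, 0, 0, 0, 0, 0, 0, 0, 0, 0, 0, 0, 0, 0, 0, 0, 0, 0, 0, 0, 0, 0, 0, 0, 0, 0, 0, 0],
  "grip": 0.08
}}

```text
clock: 35.47
tcp_pos: [0.4225, 0.1701, 0.2437]
tool_rot: [0.081, 0.997, -0.0, 0.0]
wrist_force: [0.0, -0.2, 0.0]
width: 0.0782
grasp_force: 0.0
```

Call:
{"api": "step_arm", "payload": {
  "increments": [0, 0, -0.015, 0, 0, 0, 0, 0, -0.035, 0, 0, 0, 0, 0, -0.06, 0, 0, 0, 0, 0, -0.08, 0, 0, 0, 0, 0, -0.085, 0, 0, 0]
}}

```text
clock: 35.88
tcp_pos: [0.423, 0.1703, 0.3315]
tool_rot: [0.081, 0.997, 0.001, 0.002]
wrist_force: [0.8, -0.5, 0.2]
width: 0.0785
grasp_force: 0.0
```

```bash
python3 wc.py; python3 cups.py
python3 - <<'E'
from h import *
plan([(.5145,.282,.32,171),(.5145,.282,.2,171)])
E
```

```text
(451, 295, 96, 87) [515.4 282.7] d 65.4 z 0.0487
(250, 186, 123, 135) [423.7 170.5] d 64.3 z 0.0931
cup px 265 262 [0.5146 0.2805 0.0518] d 0.0634
cup px 251 218 [0.5983 0.3105 0.051 ] d 0.0486
cup px 276 210 [0.61   0.2614 0.0756] d 0.1452
t 35.98 at [0.4226 0.1702 0.3295] ang 170.73 F [-0.6  1.5 -1.3] w 0.0783 gf 0.0
  -> [-72.6, 125.1, 9.8] [0.1, 0.1, -0.3]
  -> [0.0, 0.0, 120.0] [0.0, 0.0, 0.0]
```

Call:
{"api": "step_arm", "payload": {
  "increments": [-0.012, 0.02, 0, 0, 0, 0, -0.028, 0.048, 0, 0, 0, 0, -0.046, 0.08, 0, 0, 0, 0, -0.063, 0.108, 0, 0, 0, 0, -0.073, 0.125, 0, 0, 0, 0],
  "grip": 0
}}

```text
clock: 36.4
tcp_pos: [0.5158, 0.2841, 0.3269]
tool_rot: [0.08, 0.997, -0.0, -0.001]
wrist_force: [-0.2, 0.1, 1.2]
width: 0.0854
grasp_force: 0.0
```

Call:
{"api": "step_arm", "payload": {
  "increments": [0, 0, 0.015, 0, 0, 0, 0, 0, 0.045, 0, 0, 0, 0, 0, 0.08, 0, 0, 0, 0, 0, 0.11, 0, 0, 0, 0, 0, 0.129, 0, 0, 0]
}}

```text
clock: 36.82
tcp_pos: [0.5134, 0.281, 0.1952]
tool_rot: [0.081, 0.997, -0.001, -0.002]
wrist_force: [-0.4, -1.2, 0.1]
width: 0.0854
grasp_force: 0.0
```

Call:
{"api": "step_arm", "payload": {
  "increments": [0, 0, 0, 0, 0, 0, 0, 0, 0, 0, 0, 0, 0, 0, 0, 0, 0, 0, 0, 0, 0, 0, 0, 0, 0, 0, 0, 0, 0, 0],
  "grip": 1
}}

```text
clock: 37.23
tcp_pos: [0.515, 0.2819, 0.2009]
tool_rot: [0.081, 0.997, 0.001, 0.001]
wrist_force: [-0.8, 0.4, -1.2]
width: 0.0626
grasp_force: 65.4
```

Call:
{"api": "step_arm", "payload": {
  "increments": [0, 0, -0.015, 0, 0, 0, 0, 0, -0.04, 0, 0, 0, 0, 0, -0.07, 0, 0, 0, 0, 0, -0.1, 0, 0, 0, 0, 0, -0.13, 0, 0, 0]
}}

```text
clock: 37.65
tcp_pos: [0.5145, 0.2816, 0.332]
tool_rot: [0.081, 0.997, 0.0, 0.0]
wrist_force: [0.2, 0.3, -1.2]
width: 0.0626
grasp_force: 65.7
```

Run:
```python
from h import *
plan([(.4226,.1702,.33,171)])
```

```text
t 37.65 at [0.5145 0.2816 0.332 ] ang 170.73 F [ 0.2  0.3 -1.2] w 0.0626 gf 65.7
  -> [72.7, -124.7, 1.9] [0.0, 0.1, -0.3]
```

Call:
{"api": "step_arm", "payload": {
  "increments": [0.012, -0.02, 0, 0, 0, 0, 0.028, -0.048, 0, 0, 0, 0, 0.046, -0.08, 0, 0, 0, 0, 0.063, -0.108, 0, 0, 0, 0, 0.0725, -0.1247, 0, 0, 0, 0]
}}

```text
clock: 38.07
tcp_pos: [0.421, 0.168, 0.3303]
tool_rot: [0.081, 0.997, -0.0, 0.0]
wrist_force: [1.6, 0.2, -0.1]
width: 0.0626
grasp_force: 65.7
```

Call:
{"api": "step_arm", "payload": {
  "increments": [0, 0, 0, 0, 0, 0, 0, 0, 0.01, 0, 0, 0, 0, 0, 0.025, 0, 0, 0, 0, 0, 0.04, 0, 0, 0, 0, 0, 0.052, 0, 0, 0]
}}

```text
clock: 38.48
tcp_pos: [0.4233, 0.171, 0.2765]
tool_rot: [0.08, 0.997, 0.0, 0.0]
wrist_force: [0.1, 0.3, -1.5]
width: 0.0626
grasp_force: 65.8
```

Run:
```python
from h import *
plan([(.4227,.1702,.264,171)])
```

```text
t 38.48 at [0.4233 0.171  0.2765] ang 170.77 F [ 0.1  0.3 -1.5] w 0.0626 gf 65.8
  -> [0.5, -0.9, 12.5] [0.0, 0.0, -0.2]
```

Call:
{"api": "step_arm", "payload": {
  "increments": [0, 0, 0.003, 0, 0, 0, 0, 0, 0.006, 0, 0, 0, 0, 0, 0.009, 0, 0, 0, 0, 0, 0.012, 0, 0, 0, 0, 0, 0.014, 0, 0, 0]
}}

```text
clock: 38.9
tcp_pos: [0.4232, 0.1705, 0.2637]
tool_rot: [0.081, 0.997, 0.0, 0.0]
wrist_force: [0.3, -0.1, -2.0]
width: 0.0628
grasp_force: 65.7
```

Call:
{"api": "step_arm", "payload": {
  "increments": [0, 0, 0.0005, 0, 0, 0, 0, 0, 0.001, 0, 0, 0, 0, 0, 0.0015, 0, 0, 0, 0, 0, 0.0015, 0, 0, 0, 0, 0, 0.0015, 0, 0, 0]
}}

```text
clock: 39.32
tcp_pos: [0.4231, 0.1703, 0.2623]
tool_rot: [0.081, 0.997, 0.0, 0.0]
wrist_force: [0.2, -0.3, -2.1]
width: 0.0629
grasp_force: 65.7
```

Call:
{"api": "step_arm", "payload": {
  "increments": [0, 0, 0.0003, 0, 0, 0, 0, 0, 0.0006, 0, 0, 0, 0, 0, 0.0006, 0, 0, 0, 0, 0, 0.0006, 0, 0, 0, 0, 0, 0.0006, 0, 0, 0]
}}

```text
clock: 39.73
tcp_pos: [0.4231, 0.1703, 0.2617]
tool_rot: [0.081, 0.997, 0.0, 0.0]
wrist_force: [0.4, 0.1, 1.5]
width: 0.0626
grasp_force: 67.0
```

Call:
{"api": "step_arm", "payload": {
  "increments": [0, 0, 0, 0, 0, 0, 0, 0, 0, 0, 0, 0, 0, 0, 0, 0, 0, 0, 0, 0, 0, 0, 0, 0, 0, 0, 0, 0, 0, 0],
  "grip": 0.08
}}

```text
clock: 40.15
tcp_pos: [0.423, 0.1703, 0.2616]
tool_rot: [0.081, 0.997, -0.0, -0.0]
wrist_force: [0.3, 0.6, 0.6]
width: 0.0784
grasp_force: 0.0
```

Call:
{"api": "step_arm", "payload": {
  "increments": [0, 0, -0.015, 0, 0, 0, 0, 0, -0.035, 0, 0, 0, 0, 0, -0.06, 0, 0, 0, 0, 0, -0.08, 0, 0, 0, 0, 0, -0.1, 0, 0, 0]
}}

```text
clock: 40.57
tcp_pos: [0.4229, 0.1703, 0.3628]
tool_rot: [0.081, 0.997, 0.0, 0.0]
wrist_force: [0.3, 0.9, -0.3]
width: 0.0787
grasp_force: 0.0
```

Call:
{"api": "step_arm", "payload": {
  "increments": [0, 0.03, 0, 0, 0, 0, 0, 0.07, 0, 0, 0, 0, 0, 0.11, 0, 0, 0, 0, 0, 0.15, 0, 0, 0, 0, 0, 0.19, 0, 0, 0, 0]
}}

```text
clock: 40.98
tcp_pos: [0.4536, 0.3597, 0.3616]
tool_rot: [0.081, 0.997, 0.0, 0.0]
wrist_force: [0.5, -0.3, 0.7]
width: 0.0784
grasp_force: 0.0
```

Call:
{"api": "step_arm", "payload": {
  "increments": [0.01, 0.04, 0, 0, 0, 0, 0.03, 0.08, 0, 0, 0, 0, 0.05, 0.12, 0, 0, 0, 0, 0.07, 0.15, 0, 0, 0, 0, 0.07, 0.15, 0, 0, 0, 0]
}}

```text
clock: 41.4
tcp_pos: [0.4032, 0.5242, 0.3609]
tool_rot: [0.077, 0.997, 0.001, -0.002]
wrist_force: [-1.4, 0.5, 0.5]
width: 0.0788
grasp_force: 0.0
```

```bash
python3 cups.py; python3 - <<'E' 2>/dev/null
from h import *
plan([])
s=snapshot("top"); save(s,"t9"); Q=rackview(s); x,y,z=Q[...,0],Q[...,1],Q[...,2]
def rp(n,q): print(n,q.sum(),np.nanpercentile(Q[q],[2,50,98],axis=0).round(1).tolist() if q.sum() else '')
rp("bar",(x<-50)&(x>-90)&(y<30)&(y>-118)&(z>38)&(z<50))
rp("tab",(x<0)&(x>-70)&(y<60)&(y>40)&(z>70))
rp("plates",(x<-2)&(x>-60)&(y<8)&(y>-115)&(z>70)&(z<85))
W=cloud(s); print("gauge",W[243,154])
E
```

```text
cup px 324 310 [0.4245 0.1687 0.1115] d 0.0642
cup px 251 219 [0.5973 0.3105 0.0509] d 0.0493
cup px 276 210 [0.61   0.2614 0.0757] d 0.1452
t 41.45 at [0.4054 0.521  0.3607] ang 171.08 F [ 0.8 -0.1 -0.4] w 0.0784 gf 0.0
bar 474 [[-65.5, -112.1, 38.7], [-60.0, -41.7, 43.4], [-53.5, 27.1, 47.9]]
tab 69 [[-40.8, 44.4, 70.8], [-29.7, 49.9, 78.8], [-17.9, 54.3, 83.0]]
plates 1273 [[-47.2, -98.5, 72.0], [-25.6, -50.5, 77.4], [-3.0, -1.9, 81.6]]
gauge [0.55070124 0.49896176 0.02908538]
```

View pics/t9.png

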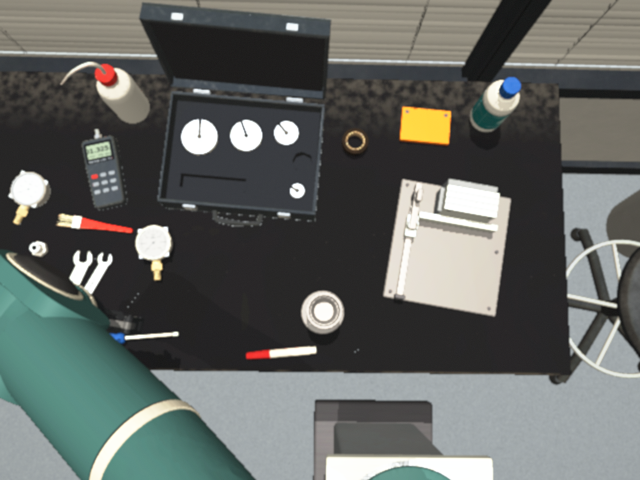

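The top view shows one stack at (322,312) with its rim at 111.5 mm (112 expected). No loose cups remain. The gate is home with the bar down at (455,221), and the gauge (154,243) and pen (281,353) haven't moved. Handing in.

```bash
python3 -c "
from plant import sign_off; print(sign_off())"
```

```text
the job is handed in; nothing more can be done
None
```

The job is handed in at about 41 s: the four plates stand upright, tight and square in the rack, the gate is home with the latch bar level at the striker, the three loose cups are nested in the stand, and the gauge and pen are where they were.

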